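# Re-hang the lift-off door of the seed cupboard

## Task

Lift the white cupboard door upright out of its slotted drying stand and, holding it open well clear of the cupboard front, lower it gently so that both its knuckles drop over the two upright pintle pins together and it sits fully down. The pin strap has slipped a little sideways in its screw slots, so feel for the pins and never lean on them hard or tip the door over. Then let go, swing the door shut against its stop pads, and leave everything else on the top where it is.

Things in the scene. Friction and masses are not known exactly. Their poses are not given: they have to be found in the camera images.
- leaf_center (a point): Centre of the loose white door leaf (mid-width, mid-thickness, half-way up): a panel 130 wide (x), 12 thick (y), 170 high (z, up), 0.27 to 0.43 kg, centre of mass about 9 mm towards the knuckles. It starts upright in the stand. Its x points from the knuckle edge to the free edge; its -y face is the front. The knuckles' common vertical axis lies 78 from this centre along -x, in the mid-plane.
- knuckle_low (a point): Centre of the lower mouth of the lower knuckle, 55 mm below the leaf's centre (30 above its lower edge); axes as the leaf's. Each knuckle is a steel barrel 26 across, 18 long, with a straight through bore 13 wide.
- knuckle_up (a point): Centre of the lower mouth of the upper knuckle, 40 mm above the leaf's centre (95 above the lower knuckle's mouth); axes as the leaf's.
- leaf_edge (a point): Middle of the leaf's free edge, 65 mm from the leaf's centre along its x, half-way up; axes as the leaf's.
- knob (a point): Outer end of the steel knob on the leaf's front: 22 across, standing out 20 from the face, 45 from the leaf's centre towards the free edge, half-way up.
- slot (a point): Middle of the slot's floor in the fixed wooden drying stand, 12 above the worktop, where the leaf's lower edge rests. The slot runs along x, 15 wide, between two battens 90 long that rise to 57 above the worktop; foot 100 x 75.
- cupboard: Fixed open-fronted plywood seed cupboard, 160 deep, 155 wide, 225 high. Origin on the worktop under the nominal hinge axis, z up, the opening faces -x; front plane at x = +24, sides at y = +20 and -135. Hung open at a right angle, the leaf's x points along the cupboard's -x; shut, along its -y, with the knob facing out. The hung leaf swings with slight friction and stays where left.
- shoulder_low (a point): Nominal place (fixed to the cupboard, 80 above the worktop) of the lower pin's shoulder top, 20 across, on which the seated knuckle's mouth rests. The pin is 10 thick and rises 22 from it to a blunt tip 9 across. The true pins stand up to 7.5 mm off this place to either side along the cupboard's y, both alike, and 0 along x; the strap is tight and does not move now.
- shoulder_up (a point): The same for the upper pin, straight above the lower, 175 above the worktop, its bracket 10 thick (underside at 165; the lower pin tip is at 102): both knuckles meet their pins at the same moment. The true pin stands off sideways just as the lower one. A seated leaf's top edge is 220 above the worktop.
- stop_pads (a point): Point midway between the contact faces of the two rubber stop pads, which stand out 18 mm from the cupboard's front by its opening, 50 above and below this point; the shut leaf's back rests on them.
- bottle: Bystander: clear glass bottle, 66 across, 200 high. Origin under its foot.
- hammer: Bystander: claw hammer lying flat, 280 long, origin on the worktop at mid-length.
- rose: Bystander: green watering rose standing on its face, 68 across, 60 high. Origin under its foot.
- tag_holder: Bystander: white plastic pot tag holder, 50 x 45, about 60 high with its tags. Origin under its foot.
- pot: Bystander: terracotta pot, 94 across, 90 high. Origin under its foot.
- jar: Bystander: glass jar with a steel lid, 70 across, 90 high. Origin under its foot.
Things that resemble listed ones, but are neither listed nor needed, are in the scene too. Of the things shaped like the part that bears leaf_center, the white one is meant.

How it is judged:
By the outcome, as a careful person would: the job done as asked, in the order asked, and still so for the second after the job is handed in, with the robot touching nothing.
It also fails if it takes over 72 s, if anything falls off the work surface, if the arm or the gripper's body presses on something with over 40 N, if the wrist force passes 120 N, or if a joint passes its speed limit or range.

## Robot

A 6-joint arm with a two-finger parallel gripper is mounted at the origin on the work surface. World frame = base frame: x ahead of the robot, y to its left, z up, the work surface at z = 0. Lengths are in m, angles in rad, forces in N, time in s.
With the tool pointing down it reaches from about 0.425 to 0.95 m from the base axis. Payload 3.5 kg.
Tool frame: the origin (TCP) lies between the finger pads; the fingertips stand 25 mm ahead of it and the grasp point (between the pads) lies 6 mm ahead of it (ctrl.finger_overhang is the distance from the TCP to the fingertips, in m); x points along the fingers, y is the direction in which the jaws open and shut, and the axes are right-handed (so a half turn about x gives the same grasp; the last joint's range is limited). The gripper opens to 85 mm and grips with 20 to 120 N. Pads are 22 mm wide; open, the fingers measure 114 mm over their backs; the gripper's body (76 mm by 85 mm) begins 54 mm behind the grasp point. The pads swing forward as they close: fully open they stand 13 mm farther back than shut.
Start: joints at [1.064, 0.286, 1.577, -0, 1.279, -0.15], TCP at [0.236, 0.632, 0.219] pointing down, gripper open.
Joint ranges: [-2.77, 2.77], [-0.9, 2.22], [0.21, 2.48], [-1.53, 4.67], [0.24, 2.81], [-2.84, 2.84]. Speed limits (rad/s): [2.79, 2.79, 3.14, 3.14, 3.14, 3.14].

## Interface

Orientations are given as a unit quaternion [x, y, z, w].
In Python, from plant import ctrl gives the robot as it stands.
- The arm moves only by the tool play_rows, never from a script. Its argument "targets" is a list of rows, each an object with "delta_pos": the shift along the world's x, y, z normalised to -1 to 1, where 1 is 1000 mm, a list of three; "delta_rot": the turn, a rotation vector about the world's x, y, z normalised to -1 to 1, where 1 is pi rad, a list of three; "claw": the finger opening in mm, from 0 to 85.4. In form: [{"delta_pos": [tx, ty, tz], "delta_rot": [wx, wy, wz], "claw": claw}, ...]. A call has 1 to 20 rows; each row is the pose to reach, as a shift and turn from the pose measured when the call began, turning the shorter way round; what a row does not reach only later rows make up. A row lasts 1/12 s, in which the tool goes at most 41.7 mm and 7.16 degrees, less where a joint would pass 70% of its speed; a pose out of reach is approached as far as the arm can. A call with a number of a shift or a turn outside -1 to 1 is refused whole. A call with a gripper value outside its range is refused whole. The fingers move at their own pace and stop on an object; "newtons" is the grip in N (left out, the last holds). Time passes only in rows, so rows that repeat a pose let the fingers close. It gives the time, the measured TCP pose, the force and the opening at its end, in the units of the state.
- ctrl.get_state(): the state, without advancing time (a new reading comes with each control period).
- ctrl.read_camera(name): name is "scene" or "side" or "wrist"; returns the picture (384x512x3 uint8, blue, green, red); there is no depth.
- ctrl.calibration(name): a dict with "fx", "fy", "cx", "cy" (pixels), "camera_from_world" (4x4, takes a point from world to camera coordinates). Camera axes: x right, y down, z forward; pixel columns grow to the right and rows downward; lengths in m; the calibration is good to about 2 mm. A picture is of the moment at which its call begins: read the wrist's pose just before it. calibration takes no time and is no camera call; for the wrist camera it gives the pose at the moment of the call.
- ctrl.sign_off(): hands the job in, once; it reports no verdict.
The state is a dict: "time": time; "qpos": joint angles; "dq": joint speeds; "joint_efforts": joint torques, N m; "eef_pos": TCP position; "tcp_rot": TCP orientation; "contact_force": force on the tool from outside, world axes, zero at the start; "wrist_torque": the same for the moment, N m; "opening": opening from 0.0 (shut) to 1.0 (fully open).
Only numpy, scipy, OpenCV 4.12 (cv2) and the standard library are available. Lean on these libraries where they do the work, as an engineer would, in place of code of your own. Each camera call takes 0.05 s, during which the arm holds its last target. There are 200 camera calls.

## Working session

There is one attempt and no reset: what is moved stays moved. The work goes in short steps, Python scripts to look and compute and a tool call to move; the robot and the scene stay as the last step left them, time stands still between calls to the robot, and variables do not carry over. Pictures are saved under pics/ and viewed, about 8 in all and at most 12, crops included, and the job is handed in when it is done.

Besides the shell and the picture viewer there is one more tool, called as name(argument=value, ...) on one line, values as JSON. play_rows: Moves the arm, as the interface text tells. Its arguments: {"type":"object","properties":{"targets":{"type":"array"},"newtons":{"type":"number"}},"required":["targets"]}

```bash
ls; mkdir -p pics
python3 - <<'E'
from plant import ctrl
import cv2,numpy as np
s=ctrl.get_state();print(s)
for n in("scene","side"):
    im=ctrl.read_camera(n);cv2.imwrite(f"pics/{n}0.png",im)
    c=ctrl.calibration(n);print(n,c)
a=cv2.imread("pics/scene0.png");b=cv2.imread("pics/side0.png")
E
```

```text
pics
{'time': 0.0, 'qpos': array([ 1.06400867e+00,  2.87183971e-01,  1.57816463e+00, -3.85924363e-06,
        1.27860360e+00, -1.49995118e-01]), 'dq': array([ 1.34223214e-03, -4.65396149e-04,  9.25502673e-04, -8.58892779e-04,
       -3.41833567e-05,  6.06480242e-04]), 'joint_efforts': array([-1.45401505e-04, -4.05982518e+01, -2.92628145e+01, -9.85693396e-05,
        5.74668258e-03, -2.73573271e-06]), 'eef_pos': array([0.23539365, 0.63189914, 0.21804171]), 'tcp_rot': array([ 0.12468663,  0.69615208, -0.12626677,  0.69561644]), 'contact_force': array([ 0.79634591, -0.4185157 , -0.41243568]), 'wrist_torque': array([-0.03184152,  0.00257284, -0.00523745]), 'opening': 1.0009726731524593}
scene {'fx': 360.8431378077917, 'fy': 360.8431378077917, 'cx': 253.54780104187085, 'cy': 196.11460251449736, 'camera_from_world': array([[ 0.70508707,  0.70905048, -0.00998169, -0.36081937],
       [ 0.59813039, -0.60223026, -0.52873316, -0.20207598],
       [-0.38090978,  0.36683256, -0.84872941,  1.24038732],
       [ 0.        ,  0.        ,  0.        ,  1.        ]])}
side {'fx': 491.1338502896995, 'fy': 491.1338502896995, 'cx': 254.3548831830477, 'cy': 184.8489108634762, 'camera_from_world': array([[ 0.37589825, -0.92661624,  0.00910225, -0.17619401],
       [-0.73201775, -0.30295021, -0.61022224,  0.43626715],
       [ 0.56819937,  0.22271847, -0.79217799,  1.46379055],
       [ 0.        ,  0.        ,  0.        ,  1.        ]])}
```

Run:
```python
import cv2
for n in("scene","side"):
    a=cv2.imread(f"pics/{n}0.png");cv2.imwrite(f"pics/{n}0b.png",cv2.resize(a,(800,600),interpolation=cv2.INTER_CUBIC))
```

```text
(no output)
```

View pics/scene0b.png

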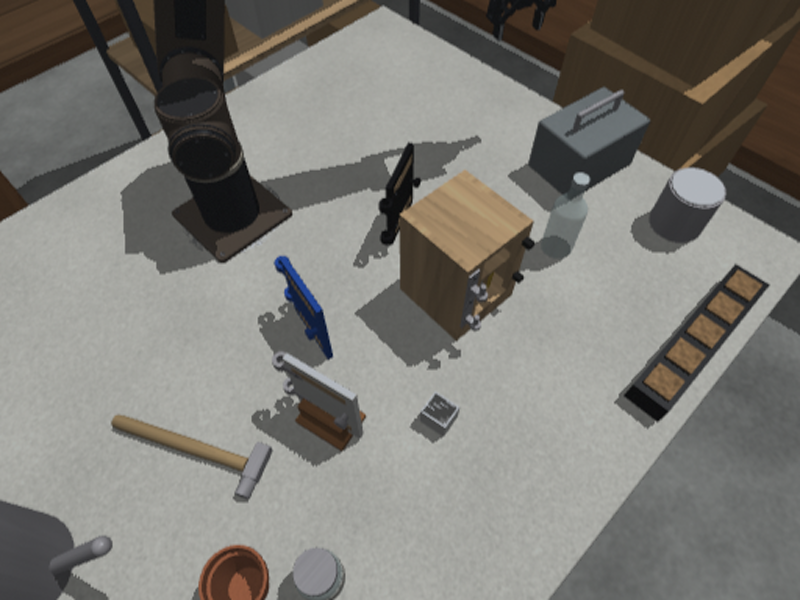

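View pics/side0b.png

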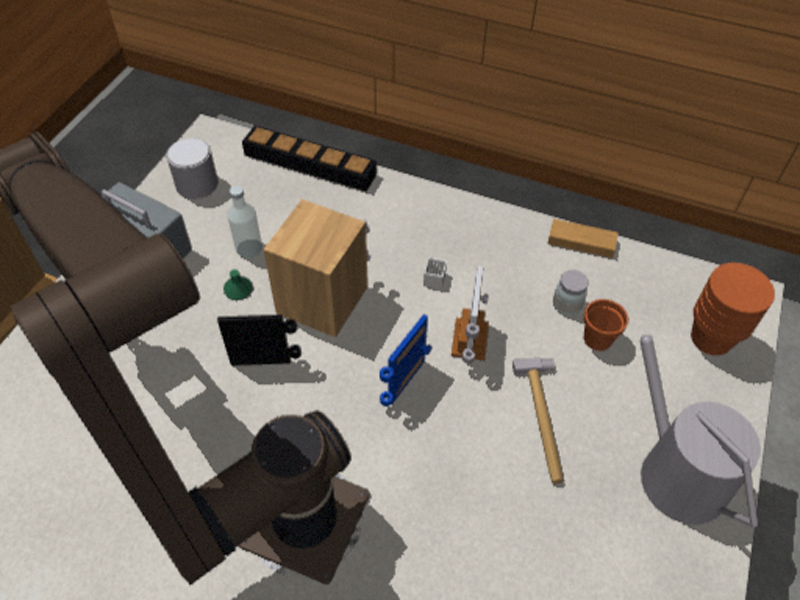

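The scene has three similar leaves: blue (scene 305,305), black (398,195) and white in the brown stand (320,395). The white one in the slotted stand is the one meant. The cupboard is at (465,250), with its pins at (475,300), and its opening faces roughly world +x.

```bash
cat > h.py <<'E'
from plant import ctrl
import cv2,numpy as np
from scipy.spatial.transform import Rotation as R
def ray(c,u,v):
    M=c["camera_from_world"];A=M[:3,:3];o=-A.T@M[:3,3]
    d=A.T@np.array([(u-c["cx"])/c["fx"],(v-c["cy"])/c["fy"],1]);return o,d/np.linalg.norm(d)
def onz(c,u,v,z):
    o,d=ray(c,u,v);return o+d*(z-o[2])/d[2]
def tri(*l):
    A=np.zeros((3,3));b=np.zeros(3)
    for c,u,v in l:
        o,d=ray(c,u,v);P=np.eye(3)-np.outer(d,d);A+=P;b+=P@o
    x=np.linalg.solve(A,b)
    return x,[np.linalg.norm((np.eye(3)-np.outer(ray(*k)[1],ray(*k)[1]))@(x-ray(*k)[0])) for k in l]
def proj(c,p):
    q=c["camera_from_world"]@np.append(p,1);return np.array([c["fx"]*q[0]/q[2]+c["cx"],c["fy"]*q[1]/q[2]+c["cy"]])
E
python3 - <<'E'
from h import *
np.set_printoptions(precision=4,suppress=True)
S=ctrl.calibration("scene");D=ctrl.calibration("side");k=512/800
print("cup top scene",[onz(S,u*k,v*k,.225)[:2] for u,v in((465,171),(534,218),(470,271),(400,218))])
print("cup top side",[onz(D,u*k,v*k,.225)[:2] for u,v in((305,202),(367,240),(330,284),(266,252))])
print("leaf top kn, free", tri((S,280*k,357*k),(D,472*k,325*k)), [onz(S,u*k,v*k,.182)[:2] for u,v in((285,353),(356,398))],[onz(D,u*k,v*k,.182)[:2] for u,v in((474,323),(480,267))])
print("knob",tri((S,290*k,385*k),(D,485*k,297*k)))
s=ctrl.get_state();c=ctrl.calibration("wrist")["camera_from_world"]
T=np.eye(4);T[:3,:3]=R.from_quat(s["tcp_rot"]).as_matrix();T[:3,3]=s["eef_pos"]
print("tcp",T,"\ncam_in_tcp",np.linalg.inv(T)@np.linalg.inv(c),{k:v for k,v in ctrl.calibration("wrist").items() if k[0]!="c" or len(k)<3})
cv2.imwrite("pics/w0.png",ctrl.read_camera("wrist"))
E
```

```text
cup top scene [array([0.4127, 0.2725]), array([0.5654, 0.2717]), array([0.5613, 0.116 ]), array([0.4076, 0.1157])]
cup top side [array([0.5596, 0.2549]), array([0.5108, 0.0876]), array([0.3763, 0.1092]), array([0.4016, 0.2657])]
leaf top kn, free (array([ 0.4346, -0.1747,  0.1607]), [np.float64(0.00044019330255564776), np.float64(0.0004401933025556668)]) [array([ 0.446 , -0.1695]), array([ 0.5758, -0.143 ])] [array([ 0.4259, -0.1794]), array([ 0.5669, -0.1453])]
knob (array([ 0.4929, -0.1888,  0.1843]), [np.float64(0.00891112164246038), np.float64(0.008911121642460378)])
tcp [[-0.0011  0.3493  0.937   0.2354]
 [-0.0019  0.937  -0.3493  0.6319]
 [-1.     -0.0021 -0.0003  0.2182]
 [ 0.      0.      0.      1.    ]] 
cam_in_tcp [[ 0.0011 -0.2712  0.9625 -0.1544]
 [ 1.      0.0006 -0.001   0.0007]
 [-0.0003  0.9625  0.2712 -0.0687]
 [ 0.      0.      0.      1.    ]] {'fx': 267.5425911112821, 'fy': 267.5425911112821, 'cx': 253.26251886350602, 'cy': 191.6796148463654}
```

View pics/w0.png

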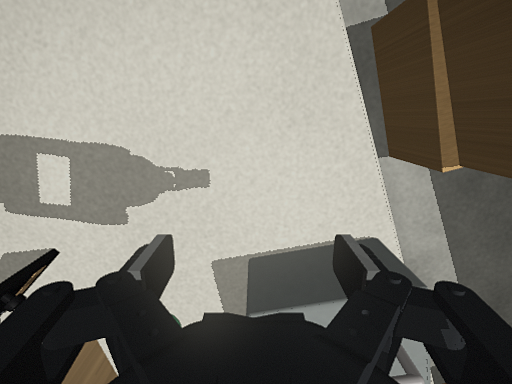

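The wrist view is near its start: a bottle shadow and the toolbox, with the fingers at the bottom. The camera sits on the tool's -z side. I'll move above the pins for a close look.

play_rows(targets=[{"delta_pos": [0,0,0.18],"delta_rot": [0,0,0],"claw": 85},{"delta_pos": [0,0,0.18],"delta_rot": [0,0,0],"claw": 85},{"delta_pos": [0,0,0.18],"delta_rot": [0,0,0],"claw": 85},{"delta_pos": [0.385,-0.49,0.18],"delta_rot": [0,0,0.114],"claw": 85},{"delta_pos": [0.385,-0.49,0.18],"delta_rot": [0,0,0.114],"claw": 85},{"delta_pos": [0.385,-0.49,0.18],"delta_rot": [0,0,0.114],"claw": 85},{"delta_pos": [0.385,-0.49,0.18],"delta_rot": [0,0,0.114],"claw": 85},{"delta_pos": [0.385,-0.49,0.18],"delta_rot": [0,0,0.114],"claw": 85},{"delta_pos": [0.385,-0.49,0.18],"delta_rot": [0,0,0.114],"claw": 85},{"delta_pos": [0.385,-0.49,0.18],"delta_rot": [0,0,0.114],"claw": 85},{"delta_pos": [0.385,-0.49,0.18],"delta_rot": [0,0,0.114],"claw": 85},{"delta_pos": [0.385,-0.49,0.18],"delta_rot": [0,0,0.114],"claw": 85},{"delta_pos": [0.385,-0.49,0.18],"delta_rot": [0,0,0.114],"claw": 85},{"delta_pos": [0.385,-0.49,0.18],"delta_rot": [0,0,0.114],"claw": 85},{"delta_pos": [0.385,-0.49,0.18],"delta_rot": [0,0,0.114],"claw": 85},{"delta_pos": [0.385,-0.49,0.18],"delta_rot": [0,0,0.114],"claw": 85},{"delta_pos": [0.385,-0.49,0.18],"delta_rot": [0,0,0.114],"claw": 85},{"delta_pos": [0.385,-0.49,0.18],"delta_rot": [0,0,0.114],"claw": 85},{"delta_pos": [0.385,-0.49,0.18],"delta_rot": [0,0,0.114],"claw": 85},{"delta_pos": [0.385,-0.49,0.18],"delta_rot": [0,0,0.114],"claw": 85}])

```text
time: 1.82
eef_pos: [0.6214, 0.1399, 0.3972]
tcp_rot: [0.0, 0.708, -0.002, 0.706]
contact_force: [-0.1, 1.3, -0.2]
opening: 0.994
```

Run:
```python
from h import *
import pickle
c=ctrl.calibration("wrist");im=ctrl.read_camera("wrist");cv2.imwrite("pics/w1.png",im);pickle.dump(c,open("w1.pkl","wb"))
s=ctrl.get_state();print(s["time"],s["eef_pos"],s["tcp_rot"])
k=proj(c,[.586,.136,.197]);print(k)
u,v=k.astype(int)
cv2.imwrite("pics/w1c.png",cv2.resize(im[max(0,v-100):v+100,u-130:u+130],None,fx=3,fy=3,interpolation=cv2.INTER_CUBIC));print(u-130,max(0,v-100))
```

```text
1.8667 [0.62058427 0.14139355 0.39746225] [-3.62516830e-04  7.07815587e-01 -6.29184878e-04  7.06396891e-01]
[250.29276021 142.9130125 ]
120 42
```

View pics/w1c.png

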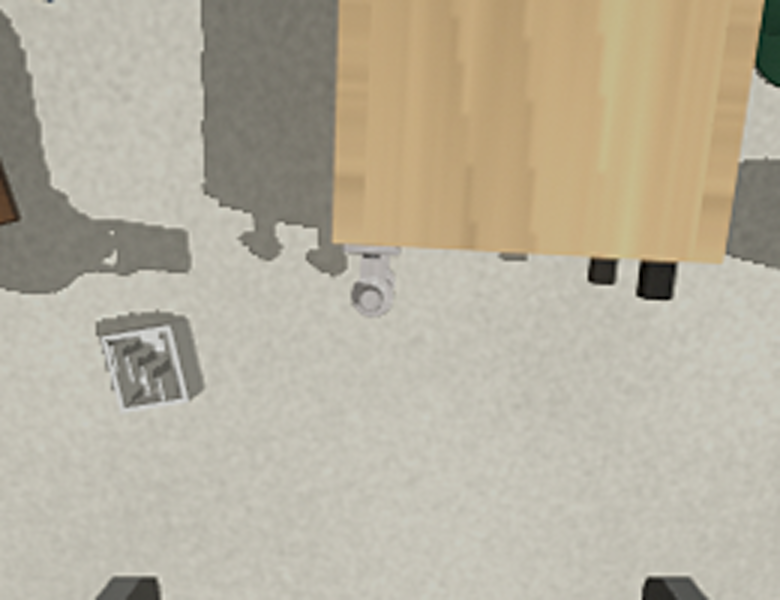

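The crop shows the cupboard top, with front corners at crop (334,243) and (722,262), the upper pin at about (370,298) and the two stop pads at (603,270) and (656,280).

Run:
```python
from h import *
import pickle
np.set_printoptions(precision=4,suppress=True)
c=pickle.load(open("w1.pkl","rb"))
f=lambda u,v,z:onz(c,120+u/3,42+v/3,z)[:2]
A=f(334,243,.225);B=f(722,262,.225)
yc=(A-B)/np.linalg.norm(A-B);xc=np.array([-yc[1],yc[0]]) # cupboard y; 
xc=np.array([yc[1],-yc[0]])
print("A",A,"B",B,"w",np.linalg.norm(A-B),"yc",yc,"xc",xc, "ang of -xc",np.degrees(np.arctan2(-xc[1],-xc[0])))
nom=A-0.020*yc-0.024*xc
p=f(369.5,298.5,.197);ps=f(372,297,.175)
print("nominal",nom,"pin tip",p,"shoulder",ps,"off y",(p-nom)@yc,(ps-nom)@yc,"off x",(p-nom)@xc,(ps-nom)@xc)
# robust circle of the pin in crop
im=cv2.imread("pics/w1.png")
S=ctrl.calibration("scene");k=.64
print("pad outer tips",f(656,298,.2),f(603,283,.1))
for n,(u,v),z in(("tag",(440,413),.03),("bottle",(565,240),.0)):print(n,onz(S,u*k,v*k,z)[:2])
```

```text
A [0.5601 0.1141] B [0.5677 0.2677] w 0.15386068108323342 yc [-0.0497 -0.9988] xc [-0.9988  0.0497] ang of -xc -2.8479961820786364
nominal [0.5851 0.1329] pin tip [0.5842 0.1267] shoulder [0.5854 0.127 ] off y 0.006210587626078596 0.005870194116973965 off x 0.0005952966876123847 -0.0006168323471984604
pad outer tips [0.5839 0.2506] [0.5844 0.2518]
tag [ 0.643  -0.0248]
bottle [0.561  0.4551]
```

play_rows(targets=[{"delta_pos": [-0.12,-0.3,-0.037],"delta_rot": [0,0,0.067],"claw": 85},{"delta_pos": [-0.12,-0.3,-0.037],"delta_rot": [0,0,0.067],"claw": 85},{"delta_pos": [-0.12,-0.3,-0.037],"delta_rot": [0,0,0.067],"claw": 85},{"delta_pos": [-0.12,-0.3,-0.037],"delta_rot": [0,0,0.067],"claw": 85},{"delta_pos": [-0.12,-0.3,-0.037],"delta_rot": [0,0,0.067],"claw": 85},{"delta_pos": [-0.12,-0.3,-0.037],"delta_rot": [0,0,0.067],"claw": 85},{"delta_pos": [-0.12,-0.3,-0.037],"delta_rot": [0,0,0.067],"claw": 85},{"delta_pos": [-0.12,-0.3,-0.037],"delta_rot": [0,0,0.067],"claw": 85},{"delta_pos": [-0.12,-0.3,-0.037],"delta_rot": [0,0,0.067],"claw": 85},{"delta_pos": [-0.12,-0.3,-0.037],"delta_rot": [0,0,0.067],"claw": 85},{"delta_pos": [-0.12,-0.3,-0.037],"delta_rot": [0,0,0.067],"claw": 85}])

```text
time: 2.78
eef_pos: [0.5006, -0.1571, 0.3607]
tcp_rot: [-0.075, 0.704, 0.074, 0.703]
contact_force: [-0.1, -0.3, -0.0]
opening: 0.995
```

Run:
```python
from h import *
import pickle
c=ctrl.calibration("wrist");im=ctrl.read_camera("wrist");cv2.imwrite("pics/w2.png",im);pickle.dump(c,open("w2.pkl","wb"))
s=ctrl.get_state();print(s["time"],s["eef_pos"],s["tcp_rot"])
print(proj(c,[.431,-.174,.16]),proj(c,[.571,-.144,.182]))
cv2.imwrite("pics/w2c.png",cv2.resize(im[20:260,130:390],None,fx=2.5,fy=2.5,interpolation=cv2.INTER_CUBIC))
```

```text
2.8333 [ 0.5009109  -0.15683476  0.3607961 ] [-0.0754415   0.70349518  0.07449558  0.70274713]
[251.72833732 113.9528769 ] [251.6963211  225.04515221]
```

View pics/w2c.png

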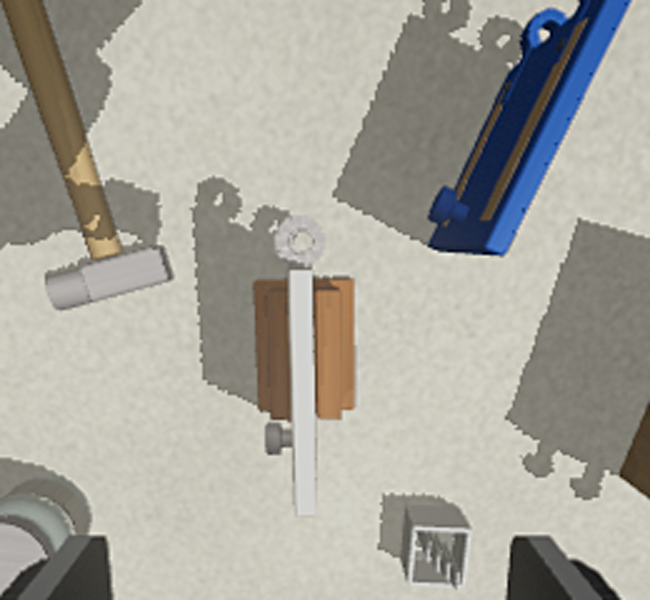

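This confirms the white leaf upright in the brown stand. Its knuckle bore is at crop (300,240), its top edge runs from (300,270) to (306,515), and the knob is at (275,437).

Run:
```python
from h import *
import pickle
np.set_printoptions(precision=4,suppress=True)
c=pickle.load(open("w2.pkl","rb"));D=ctrl.calibration("side");S=ctrl.calibration("scene")
P=lambda u,v:(130+u/2.5,20+v/2.5)
im=cv2.imread("pics/w2.png")[20:260,130:390]
b=im.astype(int);m=((b.min(2)>165)&(b.max(2)-b.min(2)<14)).astype(np.uint8)
n,l,st,ce=cv2.connectedComponentsWithStats(m);i=l[160,121];
print("label",i,st[i])
ys,xs=np.where((l==i)&(np.arange(240)[:,None]>112));r=cv2.minAreaRect(np.c_[xs,ys].astype(np.float32));q=cv2.boxPoints(r);print(r,q)
k=.64
print("height free end top",tri((c,*P(306,515)),(S,357*k,400*k),(D,480*k,267*k)))
print("height free end top w+D",tri((c,*P(306,515)),(D,480*k,267*k)),"w+S",tri((c,*P(306,515)),(S,357*k,400*k)))
a=onz(c,*P(300.5,270),.182);e=onz(c,*P(306,515),.182);kn=onz(c,*P(300,240),.155)
d=(e-a)[:2];L=np.linalg.norm(d);print(a,e,"L",L,"yaw",np.degrees(np.arctan2(d[1],d[0])),"kn",kn)
d/=L;print("centre",(a+e)/2,"from kn",kn[:2]+.078*d)
dk=e[:2]-kn[:2];print("yaw kn->end",np.degrees(np.arctan2(dk[1],dk[0])),np.linalg.norm(dk))
s=ctrl.get_state();y=R.from_quat(s["tcp_rot"]).as_matrix()[:,1];print("tool y yaw",np.degrees(np.arctan2(y[1],y[0])))
```

```text
label 590 [116 108  14  99 859]
((122.4067611694336, 159.4727783203125), (93.11906433105469, 12.141617774963379), 89.18154907226562) [[115.6715 113.0047]
 [127.8119 112.8313]
 [129.142  205.9408]
 [117.0016 206.1143]]
height free end top (array([ 0.5758, -0.1424,  0.1719]), [np.float64(0.0006714682915820851), np.float64(0.0006934987326301369), np.float64(0.0011995256620684395)])
height free end top w+D (array([ 0.578 , -0.1423,  0.1682]), [np.float64(0.0006540011661800504), np.float64(0.000654001166179923)]) w+S (array([ 0.5759, -0.142 ,  0.1729]), [np.float64(4.316467792006663e-05), np.float64(4.316467792007011e-05)])
[ 0.4476 -0.1722  0.182 ] [ 0.5721 -0.1428  0.182 ] L 0.12800401844703968 yaw 13.279754262645758 kn [ 0.4339 -0.1757  0.155 ]
centre [ 0.5099 -0.1575  0.182 ] from kn [ 0.5098 -0.1578]
yaw kn->end 13.39361925584266 0.14209280196542579
tool y yaw 102.17209488643907
```

play_rows(targets=[{"delta_pos": [0,-0.003,-0.06],"delta_rot": [0,0,0.0064],"claw": 85},{"delta_pos": [0,-0.003,-0.12],"delta_rot": [0,0,0.0064],"claw": 85},{"delta_pos": [0,-0.003,-0.12],"delta_rot": [0,0,0.0064],"claw": 85},{"delta_pos": [0,-0.003,-0.2],"delta_rot": [0,0,0.0064],"claw": 85},{"delta_pos": [0,-0.003,-0.2],"delta_rot": [0,0,0.0064],"claw": 85},{"delta_pos": [0,-0.003,-0.2],"delta_rot": [0,0,0.0064],"claw": 85},{"delta_pos": [0,-0.003,-0.2],"delta_rot": [0,0,0.0064],"claw": 85}])

```text
time: 3.42
eef_pos: [0.5002, -0.1577, 0.1592]
tcp_rot: [-0.082, 0.704, 0.084, 0.7]
contact_force: [0.3, -0.6, 0.3]
opening: 0.991
```

play_rows(targets=[{"delta_pos": [0,0,0],"delta_rot": [0,0,0],"claw": 40},{"delta_pos": [0,0,0],"delta_rot": [0,0,0],"claw": 14},{"delta_pos": [0,0,0],"delta_rot": [0,0,0],"claw": 5},{"delta_pos": [0,0,0],"delta_rot": [0,0,0],"claw": 0},{"delta_pos": [0,0,0],"delta_rot": [0,0,0],"claw": 0},{"delta_pos": [0,0,0],"delta_rot": [0,0,0],"claw": 0},{"delta_pos": [0,0,0],"delta_rot": [0,0,0],"claw": 0},{"delta_pos": [0,0,0],"delta_rot": [0,0,0],"claw": 0},{"delta_pos": [0,0,0],"delta_rot": [0,0,0],"claw": 0},{"delta_pos": [0,0,0],"delta_rot": [0,0,0],"claw": 0}], newtons=70)

```text
time: 4.25
eef_pos: [0.5009, -0.1582, 0.1605]
tcp_rot: [-0.083, 0.703, 0.083, 0.701]
contact_force: [-1.0, -0.6, 5.1]
opening: 0.115
```

play_rows(targets=[{"delta_pos": [0,0,0.005],"delta_rot": [0,0,0],"claw": 0},{"delta_pos": [0,0,0.015],"delta_rot": [0,0,0],"claw": 0},{"delta_pos": [0,0,0.03],"delta_rot": [0,0,0],"claw": 0},{"delta_pos": [0,0,0.05],"delta_rot": [0,0,0],"claw": 0},{"delta_pos": [0,0,0.07],"delta_rot": [0,0,0],"claw": 0},{"delta_pos": [0,0,0.085],"delta_rot": [0,0,0],"claw": 0},{"delta_pos": [0,0,0.09],"delta_rot": [0,0,0],"claw": 0},{"delta_pos": [0,0,0.09],"delta_rot": [0,0,0],"claw": 0}])

```text
time: 4.92
eef_pos: [0.5012, -0.1583, 0.2517]
tcp_rot: [-0.083, 0.703, 0.083, 0.702]
contact_force: [0.9, 0.3, -3.6]
opening: 0.113
```

Run:
```python
from h import *
import pickle
c=ctrl.calibration("wrist");im=ctrl.read_camera("wrist");cv2.imwrite("pics/w3.png",im);pickle.dump(c,open("w3.pkl","wb"))
s=ctrl.get_state();print(s["time"],s["eef_pos"],s["tcp_rot"],s["contact_force"],s["wrist_torque"],s["opening"])
cv2.imwrite("pics/w3c.png",cv2.resize(im[40:340,100:400],(750,750*300//300))[:600])
y=R.from_quat(s["tcp_rot"]).as_matrix();print(y)
```

```text
4.9667 [ 0.50059392 -0.15801235  0.25011485] [-0.08266471  0.70355749  0.0831691   0.70089679] [-0.0394911   0.01271025 -3.72507904] [-0.0190934  -0.00895791  0.01017712] 0.11583703627310098
[[-3.82047651e-03 -2.32904668e-01  9.72492067e-01]
 [ 2.67151068e-04  9.72498892e-01  2.32907352e-01]
 [-9.99992666e-01  1.14961936e-03 -3.65318844e-03]]
```

View pics/w3c.png

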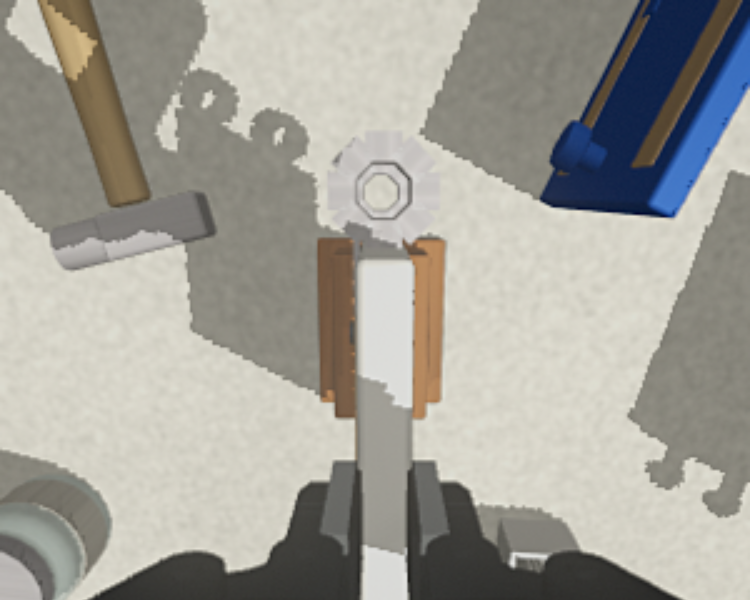

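Run:
```python
from h import *
import pickle
np.set_printoptions(precision=4,suppress=True)
c=pickle.load(open("w3.pkl","rb"));s=ctrl.get_state()
M=R.from_quat(s["tcp_rot"]).as_matrix();t=s["eef_pos"]
kt=onz(c,100+383/2.5,40+190/2.5,t[2]-.0055)
for v in(265,360,450):
  print("edge centre in tool", M.T@(onz(c,100+384.5/2.5,40+v/2.5,t[2]+.0215)-t))
loc=M.T@(kt-t);print("knuckle in tool",loc)
th=np.radians(-2.8);z=np.array([np.cos(th),np.sin(th)]);y=np.array([-np.sin(th),np.cos(th)])
pin=np.array([.585,.127]);tcp=pin-loc[1]*y-loc[2]*z;print("tcp xy at pin",tcp,"delta",tcp-t[:2],"tool yaw",np.degrees(np.arctan2(M[1,1],M[0,1])))
S=ctrl.calibration("scene");k=.64
for n,p in(("blue kn top",(282,262)),("blue free",(328,318))):print(n,onz(S,p[0]*k,p[1]*k,.17)[:2])
```

```text
edge centre in tool [-0.0213  0.0003 -0.0536]
edge centre in tool [-0.0214  0.0003 -0.0341]
edge centre in tool [-0.0214  0.0003 -0.0141]
knuckle in tool [ 0.0057 -0.0001 -0.068 ]
tcp xy at pin [0.6529 0.1238] delta [0.1523 0.2818] tool yaw 103.46815128969284
blue kn top [ 0.3001 -0.0612]
blue free [ 0.4394 -0.0791]
```

play_rows(targets=[{"delta_pos": [0.03,0,0],"delta_rot": [0,0,0],"claw": 0},{"delta_pos": [0.065,0.0,0],"delta_rot": [0,0,-0.01],"claw": 0},{"delta_pos": [0.1,0.01,0],"delta_rot": [0,0,-0.02],"claw": 0},{"delta_pos": [0.135,0.02,0],"delta_rot": [0,0,-0.03],"claw": 0},{"delta_pos": [0.17,0.03,0],"delta_rot": [0,0,-0.04],"claw": 0},{"delta_pos": [0.195,0.05,0],"delta_rot": [0,0,-0.05],"claw": 0},{"delta_pos": [0.208,0.08,0],"delta_rot": [0,0,-0.06],"claw": 0},{"delta_pos": [0.212,0.115,0],"delta_rot": [0,0,-0.07],"claw": 0},{"delta_pos": [0.212,0.15,0],"delta_rot": [0,0,-0.08],"claw": 0},{"delta_pos": [0.212,0.185,0],"delta_rot": [0,0,-0.0905],"claw": 0},{"delta_pos": [0.212,0.22,0],"delta_rot": [0,0,-0.0905],"claw": 0},{"delta_pos": [0.212,0.25,0],"delta_rot": [0,0,-0.0905],"claw": 0},{"delta_pos": [0.212,0.27,0],"delta_rot": [0,0,-0.0905],"claw": 0},{"delta_pos": [0.212,0.279,0],"delta_rot": [0,0,-0.0905],"claw": 0},{"delta_pos": [0.212,0.279,0],"delta_rot": [0,0,-0.0905],"claw": 0},{"delta_pos": [0.212,0.279,0],"delta_rot": [0,0,-0.0905],"claw": 0}])

```text
time: 6.3
eef_pos: [0.7121, 0.1204, 0.2483]
tcp_rot: [0.017, 0.709, -0.017, 0.705]
contact_force: [0.6, -0.3, -2.8]
opening: 0.115
```

Run:
```python
from h import *
import pickle
c=ctrl.calibration("wrist");im=ctrl.read_camera("wrist");cv2.imwrite("pics/w4.png",im);pickle.dump(c,open("w4.pkl","wb"))
s=ctrl.get_state();print(s["time"],s["eef_pos"],s["tcp_rot"],s["contact_force"],s["wrist_torque"],s["opening"])
M=R.from_quat(s["tcp_rot"]).as_matrix();print(M, proj(c,[.585,.127,.197]),proj(c,s["eef_pos"]+M@[.0057,0,-.068]))
cv2.imwrite("pics/w4c.png",cv2.resize(im[0:200,160:360],(600,600),interpolation=cv2.INTER_CUBIC))
```

```text
6.35 [0.71235651 0.11956526 0.24886663] [ 0.0176828   0.7088407  -0.01769075  0.70492498] [ 0.46097818 -0.02502537 -3.69918815] [ 0.00433325 -0.03146955  0.03463934] 0.10901631067612864
[[-5.53619272e-03  5.00098796e-02  9.98733379e-01]
 [ 1.27287110e-04  9.98748712e-01 -5.00099417e-02]
 [-9.99984667e-01 -1.49738791e-04 -5.53563096e-03]] [253.24380428  27.59138758] [251.13605299 117.77445777]
```

View pics/w4c.png

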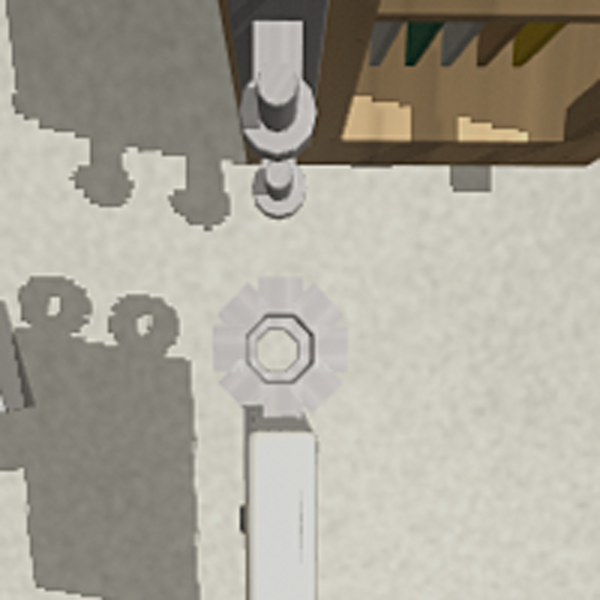

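The view shows the upper pin at crop (277,82), the lower pin at (278,185) and the held knuckle bore at (280,347), all nearly in line. I'll compute the remaining shift.

Run:
```python
from h import *
import pickle
np.set_printoptions(precision=4,suppress=True)
c=pickle.load(open("w4.pkl","rb"));s=ctrl.get_state();z0=s["eef_pos"][2]
f=lambda u,v,z:onz(c,160+u/3,v/3,z)[:2]
kn=f(280,347,z0-.0055)
for u,v,z in((277.5,82,.197),(278,108,.175),(278,183,.102),(278,192,.080)):
    p=f(u,v,z);print(z,p,p-kn)
print("kn",kn,z0,s["eef_pos"])
```

```text
0.197 [0.5848 0.1265] [-0.0585  0.0022]
0.175 [0.5843 0.1266] [-0.059   0.0023]
0.102 [0.5879 0.1261] [-0.0554  0.0018]
0.08 [0.5868 0.1261] [-0.0565  0.0018]
kn [0.6433 0.1243] 0.24886662900507275 [0.7124 0.1196 0.2489]
```

play_rows(targets=[{"delta_pos": [-0.015,0.0005,0],"delta_rot": [0,0,0],"claw": 0},{"delta_pos": [-0.03,0.001,0],"delta_rot": [0,0,0],"claw": 0},{"delta_pos": [-0.045,0.0015,0],"delta_rot": [0,0,0],"claw": 0},{"delta_pos": [-0.055,0.002,0],"delta_rot": [0,0,0],"claw": 0},{"delta_pos": [-0.0575,0.002,0],"delta_rot": [0,0,0],"claw": 0},{"delta_pos": [-0.0575,0.002,0],"delta_rot": [0,0,0],"claw": 0},{"delta_pos": [-0.0575,0.002,-0.01],"delta_rot": [0,0,0],"claw": 0},{"delta_pos": [-0.0575,0.002,-0.02],"delta_rot": [0,0,0],"claw": 0},{"delta_pos": [-0.0575,0.002,-0.025],"delta_rot": [0,0,0],"claw": 0},{"delta_pos": [-0.0575,0.002,-0.025],"delta_rot": [0,0,0],"claw": 0},{"delta_pos": [-0.0575,0.002,-0.025],"delta_rot": [0,0,0],"claw": 0}])

```text
time: 7.27
eef_pos: [0.6545, 0.1215, 0.2222]
tcp_rot: [0.018, 0.71, -0.018, 0.704]
contact_force: [-0.1, -0.2, -2.8]
opening: 0.112
```

Run:
```python
from h import *
import pickle
c=ctrl.calibration("wrist");im=ctrl.read_camera("wrist");cv2.imwrite("pics/w5.png",im);pickle.dump(c,open("w5.pkl","wb"))
s=ctrl.get_state();print(s["time"],s["eef_pos"],s["contact_force"],s["wrist_torque"])
cv2.imwrite("pics/w5c.png",cv2.resize(im[70:170,200:310],(660,600),interpolation=cv2.INTER_CUBIC))
```

```text
7.3167 [0.65490552 0.12156391 0.2231612 ] [-0.21394494 -0.30646517 -2.95926066] [ 0.00819659  0.04212912 -0.0220247 ]
```

View pics/w5c.png

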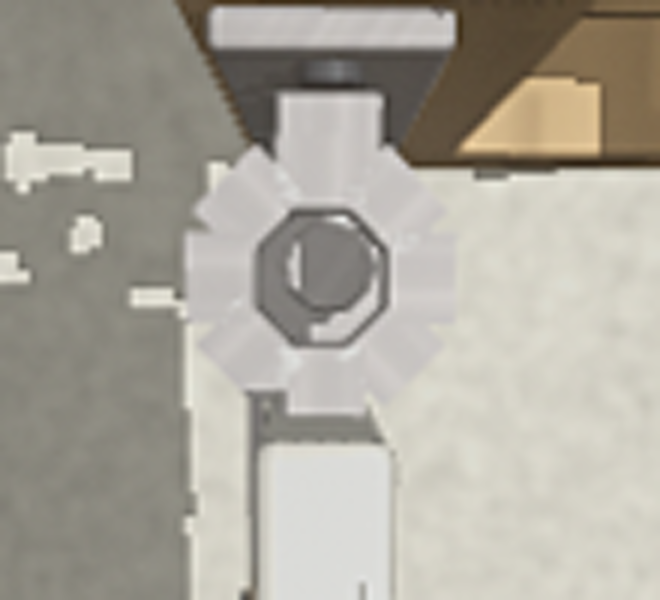

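The crop shows the bore at (322,277) with the pin tip seen through it at (335,265), a small offset that I'll now correct.

Run:
```python
from h import *
import pickle
np.set_printoptions(precision=4,suppress=True)
c=pickle.load(open("w5.pkl","rb"));s=ctrl.get_state();z0=s["eef_pos"][2]
f=lambda u,v,z:onz(c,200+u/6,70+v/6,z)[:2]
kn=f(322,277,z0-.0055);p=f(335,266,.197);print(kn,p,p-kn,s["contact_force"])
```

```text
[0.5861 0.1257] [0.5848 0.1271] [-0.0013  0.0015] [-0.2139 -0.3065 -2.9593]
```

play_rows(targets=[{"delta_pos": [-0.0012,0.0014,0],"delta_rot": [0,0,0],"claw": 0},{"delta_pos": [-0.0012,0.0014,0],"delta_rot": [0,0,0],"claw": 0},{"delta_pos": [-0.0012,0.0014,0],"delta_rot": [0,0,0],"claw": 0},{"delta_pos": [-0.0012,0.0014,-0.001],"delta_rot": [0,0,0],"claw": 0},{"delta_pos": [-0.0012,0.0014,-0.002],"delta_rot": [0,0,0],"claw": 0},{"delta_pos": [-0.0012,0.0014,-0.003],"delta_rot": [0,0,0],"claw": 0},{"delta_pos": [-0.0012,0.0014,-0.004],"delta_rot": [0,0,0],"claw": 0},{"delta_pos": [-0.0012,0.0014,-0.005],"delta_rot": [0,0,0],"claw": 0},{"delta_pos": [-0.0012,0.0014,-0.006],"delta_rot": [0,0,0],"claw": 0},{"delta_pos": [-0.0012,0.0014,-0.006],"delta_rot": [0,0,0],"claw": 0},{"delta_pos": [-0.0012,0.0014,-0.006],"delta_rot": [0,0,0],"claw": 0}])

```text
time: 8.23
eef_pos: [0.6536, 0.123, 0.217]
tcp_rot: [0.018, 0.709, -0.018, 0.704]
contact_force: [-0.1, 0.2, -3.5]
opening: 0.115
```

No contact, and the mouths are already about 3.5 mm below the pin tips. I'll continue down.

play_rows(targets=[{"delta_pos": [0,0,-0.001],"delta_rot": [0,0,0],"claw": 0},{"delta_pos": [0,0,-0.002],"delta_rot": [0,0,0],"claw": 0},{"delta_pos": [0,0,-0.003],"delta_rot": [0,0,0],"claw": 0},{"delta_pos": [0,0,-0.004],"delta_rot": [0,0,0],"claw": 0},{"delta_pos": [0,0,-0.005],"delta_rot": [0,0,0],"claw": 0},{"delta_pos": [0,0,-0.006],"delta_rot": [0,0,0],"claw": 0},{"delta_pos": [0,0,-0.006],"delta_rot": [0,0,0],"claw": 0}])

```text
time: 8.82
eef_pos: [0.6535, 0.123, 0.2106]
tcp_rot: [0.018, 0.71, -0.018, 0.704]
contact_force: [-0.2, -0.5, -3.7]
opening: 0.11
```

play_rows(targets=[{"delta_pos": [0,0,-0.001],"delta_rot": [0,0,0],"claw": 0},{"delta_pos": [0,0,-0.002],"delta_rot": [0,0,0],"claw": 0},{"delta_pos": [0,0,-0.003],"delta_rot": [0,0,0],"claw": 0},{"delta_pos": [0,0,-0.004],"delta_rot": [0,0,0],"claw": 0},{"delta_pos": [0,0,-0.005],"delta_rot": [0,0,0],"claw": 0},{"delta_pos": [0,0,-0.006],"delta_rot": [0,0,0],"claw": 0},{"delta_pos": [0,0,-0.006],"delta_rot": [0,0,0],"claw": 0}])

```text
time: 9.4
eef_pos: [0.6533, 0.1229, 0.2042]
tcp_rot: [0.018, 0.71, -0.018, 0.704]
contact_force: [-0.1, 0.3, -4.0]
opening: 0.111
```

Seating is expected near TCP z ≈ 0.1985, so I'll make small steps from here.

play_rows(targets=[{"delta_pos": [0,0,-0.001],"delta_rot": [0,0,0],"claw": 0},{"delta_pos": [0,0,-0.002],"delta_rot": [0,0,0],"claw": 0},{"delta_pos": [0,0,-0.003],"delta_rot": [0,0,0],"claw": 0},{"delta_pos": [0,0,-0.004],"delta_rot": [0,0,0],"claw": 0},{"delta_pos": [0,0,-0.004],"delta_rot": [0,0,0],"claw": 0}])

```text
time: 9.82
eef_pos: [0.6531, 0.1229, 0.1998]
tcp_rot: [0.018, 0.71, -0.018, 0.704]
contact_force: [-0.4, 0.9, -3.5]
opening: 0.113
```

play_rows(targets=[{"delta_pos": [0,0,-0.0005],"delta_rot": [0,0,0],"claw": 0},{"delta_pos": [0,0,-0.001],"delta_rot": [0,0,0],"claw": 0},{"delta_pos": [0,0,-0.001],"delta_rot": [0,0,0],"claw": 0}])

```text
time: 10.07
eef_pos: [0.6531, 0.1229, 0.1987]
tcp_rot: [0.018, 0.71, -0.018, 0.704]
contact_force: [0.2, 0.0, -4.2]
opening: 0.112
```

play_rows(targets=[{"delta_pos": [0,0,-0.0005],"delta_rot": [0,0,0],"claw": 0},{"delta_pos": [0,0,-0.001],"delta_rot": [0,0,0],"claw": 0},{"delta_pos": [0,0,-0.001],"delta_rot": [0,0,0],"claw": 0}])

```text
time: 10.32
eef_pos: [0.6533, 0.1229, 0.1981]
tcp_rot: [0.018, 0.71, -0.018, 0.704]
contact_force: [0.1, 0.3, -2.5]
opening: 0.116
```

play_rows(targets=[{"delta_pos": [0,0,-0.0005],"delta_rot": [0,0,0],"claw": 0},{"delta_pos": [0,0,-0.0008],"delta_rot": [0,0,0],"claw": 0},{"delta_pos": [0,0,-0.0008],"delta_rot": [0,0,0],"claw": 0}])

```text
time: 10.57
eef_pos: [0.6536, 0.1229, 0.198]
tcp_rot: [0.018, 0.709, -0.018, 0.704]
contact_force: [-0.2, -1.2, -1.0]
opening: 0.112
```

play_rows(targets=[{"delta_pos": [0,0,-0.0006],"delta_rot": [0,0,0],"claw": 0},{"delta_pos": [0,0,-0.001],"delta_rot": [0,0,0],"claw": 0},{"delta_pos": [0,0,-0.001],"delta_rot": [0,0,0],"claw": 0}])

```text
time: 10.82
eef_pos: [0.654, 0.1229, 0.1977]
tcp_rot: [0.018, 0.709, -0.018, 0.705]
contact_force: [1.3, 0.7, 0.2]
opening: 0.113
```

The weight has come off at the expected height, so the leaf is seated. I'll let go and rise.

play_rows(targets=[{"delta_pos": [0,0,0],"delta_rot": [0,0,0],"claw": 20},{"delta_pos": [0,0,0],"delta_rot": [0,0,0],"claw": 40},{"delta_pos": [0,0,0],"delta_rot": [0,0,0],"claw": 60},{"delta_pos": [0,0,0],"delta_rot": [0,0,0],"claw": 70},{"delta_pos": [0,0,0],"delta_rot": [0,0,0],"claw": 70},{"delta_pos": [0,0,0],"delta_rot": [0,0,0],"claw": 70},{"delta_pos": [0,0,0.04],"delta_rot": [0,0,0],"claw": 70},{"delta_pos": [0,0,0.08],"delta_rot": [0,0,0],"claw": 70},{"delta_pos": [0,0,0.12],"delta_rot": [0,0,0],"claw": 70},{"delta_pos": [0,0,0.12],"delta_rot": [0,0,0],"claw": 70},{"delta_pos": [0,0,0.12],"delta_rot": [0,0,0],"claw": 70}])

```text
time: 11.73
eef_pos: [0.6557, 0.123, 0.3229]
tcp_rot: [0.018, 0.706, -0.018, 0.708]
contact_force: [-0.7, 0.0, -0.9]
opening: 0.818
```

Run:
```python
from h import *
s=ctrl.get_state();print(s["time"],s["eef_pos"],s["contact_force"],s["qpos"])
im=ctrl.read_camera("wrist");b=ctrl.read_camera("side")
cv2.imwrite("pics/w6c.png",np.hstack([im,cv2.resize(b[100:260,150:310],(384,384))])[:, :896])
a=cv2.imread("pics/w6c.png");cv2.imwrite("pics/w6d.png",cv2.resize(a,(800,int(384*800/a.shape[1]))))
```

```text
11.7333 [0.65567087 0.1230121  0.32292552] [-0.72839766  0.04325296 -0.87725083] [ 3.35385956e-02  2.10908833e-01  1.48054538e+00  2.18982369e-04
  1.44697094e+00 -1.48728386e+00]
```

View pics/w6d.png

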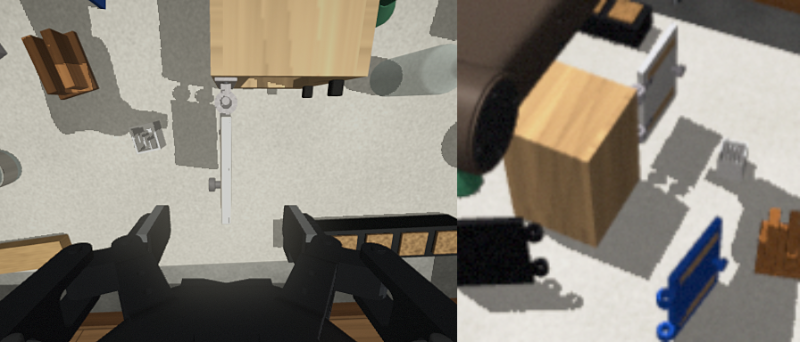

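The leaf hangs on both pins and stands open. The stand, tag holder and the other things look unmoved. Next I'll close the fingers and push the leaf shut from its front face, above the knob.

play_rows(targets=[{"delta_pos": [0.042,-0.053,0],"delta_rot": [0,0,0],"claw": 0},{"delta_pos": [0.042,-0.053,0],"delta_rot": [0,0,0],"claw": 0},{"delta_pos": [0.042,-0.053,0],"delta_rot": [0,0,0],"claw": 0},{"delta_pos": [0.042,-0.053,0],"delta_rot": [0,0,0],"claw": 0},{"delta_pos": [0.042,-0.053,0],"delta_rot": [0,0,0],"claw": 0},{"delta_pos": [0.042,-0.053,0],"delta_rot": [0,0,0],"claw": 0},{"delta_pos": [0.042,-0.053,-0.04],"delta_rot": [0,0,0],"claw": 0},{"delta_pos": [0.042,-0.053,-0.08],"delta_rot": [0,0,0],"claw": 0},{"delta_pos": [0.042,-0.053,-0.122],"delta_rot": [0,0,0],"claw": 0},{"delta_pos": [0.042,-0.053,-0.122],"delta_rot": [0,0,0],"claw": 0},{"delta_pos": [0.042,-0.053,-0.122],"delta_rot": [0,0,0],"claw": 0}])

```text
time: 12.75
eef_pos: [0.6933, 0.0709, 0.1918]
tcp_rot: [0.017, 0.712, -0.017, 0.702]
contact_force: [-0.4, -0.1, 1.1]
opening: 0.003
```

Run:
```python
from h import *
np.set_printoptions(precision=4,suppress=True)
s=ctrl.get_state();t=s["eef_pos"];print(s["time"],t,s["contact_force"],s["opening"])
ax=np.array([.5855,.1268])
for p in(0,10,20,30,40,50,60,70,80,85,87.2):
    a=np.radians(p);u=np.array([np.cos(a),np.sin(a)]);n=np.array([-u[1],u[0]]);h=15*abs(n[1])+11*abs(n[0])
    c=ax+.115*u-n*(6+h)*1e-3;print(p,c,(c-t[:2]).round(3))
```

```text
12.75 [0.6933 0.0709 0.1918] [-0.3642 -0.083   1.1236] 0.0031520987563350145
0 [0.7005 0.1058] [0.007 0.035]
10 [0.7027 0.1244] [0.009 0.054]
20 [0.7017 0.1437] [0.008 0.073]
30 [0.6973 0.1631] [0.004 0.092]
40 [0.6894 0.1819] [-0.004  0.111]
50 [0.6779 0.1994] [-0.015  0.129]
60 [0.6629 0.2149] [-0.03   0.144]
70 [0.645  0.2275] [-0.048  0.157]
80 [0.6246 0.2367] [-0.069  0.166]
85 [0.6137 0.2398] [-0.08   0.169]
87.2 [0.6088 0.2408] [-0.084  0.17 ]
```

play_rows(targets=[{"delta_pos": [0.006,0.01,0.006],"delta_rot": [0,0,0],"claw": 0},{"delta_pos": [0.007,0.02,0.006],"delta_rot": [0,0,0],"claw": 0},{"delta_pos": [0.007,0.028,0.006],"delta_rot": [0,0,0],"claw": 0},{"delta_pos": [0.007,0.035,0.006],"delta_rot": [0,0,0],"claw": 0},{"delta_pos": [0.008,0.044,0.006],"delta_rot": [0,0,0],"claw": 0},{"delta_pos": [0.009,0.054,0.006],"delta_rot": [0,0,0],"claw": 0},{"delta_pos": [0.009,0.063,0.006],"delta_rot": [0,0,0],"claw": 0},{"delta_pos": [0.008,0.073,0.006],"delta_rot": [0,0,0],"claw": 0},{"delta_pos": [0.006,0.082,0.006],"delta_rot": [0,0,0],"claw": 0},{"delta_pos": [0.004,0.092,0.006],"delta_rot": [0,0,0],"claw": 0},{"delta_pos": [0.0,0.102,0.006],"delta_rot": [0,0,0],"claw": 0},{"delta_pos": [-0.004,0.111,0.006],"delta_rot": [0,0,0],"claw": 0},{"delta_pos": [-0.009,0.12,0.006],"delta_rot": [0,0,0],"claw": 0},{"delta_pos": [-0.015,0.129,0.006],"delta_rot": [0,0,0],"claw": 0},{"delta_pos": [-0.022,0.137,0.006],"delta_rot": [0,0,0],"claw": 0},{"delta_pos": [-0.03,0.144,0.006],"delta_rot": [0,0,0],"claw": 0},{"delta_pos": [-0.03,0.144,0.006],"delta_rot": [0,0,0],"claw": 0}])

```text
time: 14.17
eef_pos: [0.6615, 0.2169, 0.1973]
tcp_rot: [0.017, 0.712, -0.016, 0.701]
contact_force: [-0.8, 0.6, 0.4]
opening: -0.003
```

Run:
```python
from h import *
s=ctrl.get_state();print(s["time"],s["eef_pos"],s["contact_force"])
im=ctrl.read_camera("scene");cv2.imwrite("pics/s7.png",im)
cv2.imwrite("pics/s7c.png",cv2.resize(im[80:260,200:400],(660,594),interpolation=cv2.INTER_CUBIC))
```

```text
14.1667 [0.6615209  0.21692176 0.19733301] [-0.76375103  0.6323928   0.38603315]
```

View pics/s7c.png

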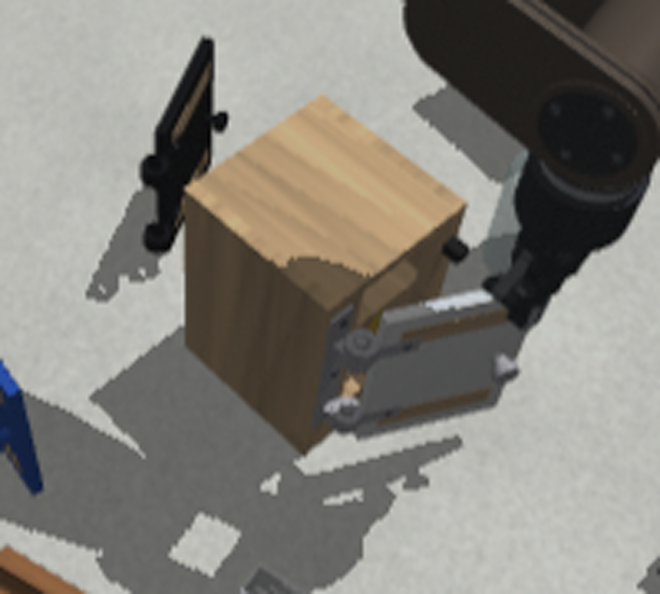

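The finger is pushing the door, which is now about two thirds closed. I'll continue slowly.

play_rows(targets=[{"delta_pos": [-0.005,0.003,0],"delta_rot": [0,0,0],"claw": 0},{"delta_pos": [-0.011,0.007,0],"delta_rot": [0,0,0],"claw": 0},{"delta_pos": [-0.017,0.011,0],"delta_rot": [0,0,0],"claw": 0},{"delta_pos": [-0.023,0.014,0],"delta_rot": [0,0,0],"claw": 0},{"delta_pos": [-0.029,0.017,0],"delta_rot": [0,0,0],"claw": 0},{"delta_pos": [-0.034,0.019,0],"delta_rot": [0,0,0],"claw": 0},{"delta_pos": [-0.039,0.021,0],"delta_rot": [0,0,0],"claw": 0},{"delta_pos": [-0.043,0.022,0],"delta_rot": [0,0,0],"claw": 0},{"delta_pos": [-0.046,0.023,0],"delta_rot": [0,0,0],"claw": 0},{"delta_pos": [-0.048,0.023,0],"delta_rot": [0,0,0],"claw": 0},{"delta_pos": [-0.05,0.024,0],"delta_rot": [0,0,0],"claw": 0},{"delta_pos": [-0.05,0.024,0],"delta_rot": [0,0,0],"claw": 0}])

```text
time: 15.22
eef_pos: [0.6121, 0.2401, 0.1975]
tcp_rot: [0.017, 0.712, -0.017, 0.702]
contact_force: [-0.1, -0.4, 0.4]
opening: -0.001
```

play_rows(targets=[{"delta_pos": [-0.001,0,0],"delta_rot": [0,0,0],"claw": 0},{"delta_pos": [-0.002,0,0],"delta_rot": [0,0,0],"claw": 0},{"delta_pos": [-0.003,0,0],"delta_rot": [0,0,0],"claw": 0},{"delta_pos": [-0.003,0,0],"delta_rot": [0,0,0],"claw": 0}])

```text
time: 15.55
eef_pos: [0.609, 0.2401, 0.1975]
tcp_rot: [0.017, 0.712, -0.017, 0.702]
contact_force: [0.6, 0.9, 0.1]
opening: 0.002
```

play_rows(targets=[{"delta_pos": [-0.001,0,0],"delta_rot": [0,0,0],"claw": 0},{"delta_pos": [-0.002,0,0],"delta_rot": [0,0,0],"claw": 0},{"delta_pos": [-0.002,0,0],"delta_rot": [0,0,0],"claw": 0}])

```text
time: 15.8
eef_pos: [0.607, 0.2401, 0.1975]
tcp_rot: [0.017, 0.712, -0.017, 0.702]
contact_force: [0.3, 0.4, 0.2]
opening: 0.003
```

play_rows(targets=[{"delta_pos": [-0.001,0,0],"delta_rot": [0,0,0],"claw": 0},{"delta_pos": [-0.002,0,0],"delta_rot": [0,0,0],"claw": 0},{"delta_pos": [-0.002,0,0],"delta_rot": [0,0,0],"claw": 0}])

```text
time: 16.05
eef_pos: [0.6068, 0.24, 0.1977]
tcp_rot: [0.017, 0.71, -0.016, 0.704]
contact_force: [5.9, 0.1, -2.6]
opening: -0.0
```

The leaf has met the pads (5.9 N). I'll back off and check.

play_rows(targets=[{"delta_pos": [0.005,0,0],"delta_rot": [0,0,0],"claw": 0},{"delta_pos": [0.02,0,0],"delta_rot": [0,0,0],"claw": 0},{"delta_pos": [0.05,0,0],"delta_rot": [0,0,0],"claw": 0},{"delta_pos": [0.06,0,0.04],"delta_rot": [0,0,0],"claw": 0},{"delta_pos": [0.06,0,0.08],"delta_rot": [0,0,0],"claw": 0},{"delta_pos": [0.06,0,0.12],"delta_rot": [0,0,0],"claw": 0},{"delta_pos": [0.06,0,0.16],"delta_rot": [0,0,0],"claw": 0},{"delta_pos": [0.06,0,0.2],"delta_rot": [0,0,0],"claw": 0},{"delta_pos": [0.06,0,0.2],"delta_rot": [0,0,0],"claw": 0},{"delta_pos": [0.06,0,0.2],"delta_rot": [0,0,0],"claw": 0},{"delta_pos": [0.06,0,0.2],"delta_rot": [0,0,0],"claw": 0}])

```text
time: 16.97
eef_pos: [0.6665, 0.24, 0.3971]
tcp_rot: [0.017, 0.71, -0.017, 0.703]
contact_force: [-0.0, -0.2, -1.1]
opening: -0.003
```

Run:
```python
from h import *
s=ctrl.get_state();print(s["time"],s["eef_pos"],s["contact_force"])
im=ctrl.read_camera("wrist");b=ctrl.read_camera("scene")
cv2.imwrite("pics/f1.png",im);cv2.imwrite("pics/f2.png",b)
x=cv2.resize(im[30:180,150:350],(400,300),interpolation=cv2.INTER_CUBIC)
y=cv2.resize(b[100:235,240:360],(267,300),interpolation=cv2.INTER_CUBIC)
t=np.hstack([x,y]);z=np.hstack([cv2.resize(cv2.imread("pics/scene0.png"),(333,250)),cv2.resize(b,(334,250))])
cv2.imwrite("pics/f.png",np.vstack([t,z]))
```

```text
16.9667 [0.6664982  0.24002006 0.3970838 ] [-0.01412339 -0.20596357 -1.13967198]
```

View pics/f.png

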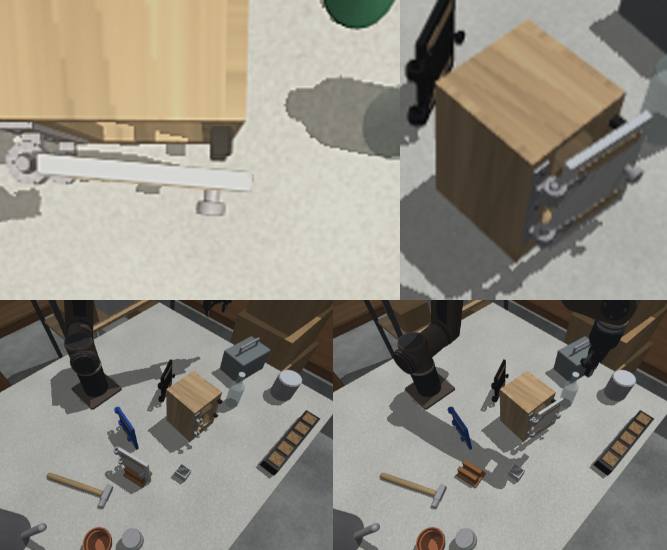

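Run:
```python
from h import *
c=ctrl.calibration("wrist")
f=lambda u,v,z:onz(c,150+u/2,30+v/2,z)[:2]
def ang(a,b):d=b-a;return np.degrees(np.arctan2(d[1],d[0]))
print("front edge",ang(f(2,121,.225),f(245,121,.225)))
print("leaf back",ang(f(38,155,.22),f(250,172,.22)),f(250,172,.22),"leaf front",ang(f(38,176,.22),f(250,190,.22)))
print("pad end",f(221,159,.185),"back there",f(221,170,.22))
```

```text
front edge 87.26868167542891
leaf back 82.86953247615973 [0.59611324 0.26932044] leaf front 83.61588717070214
pad end [0.58665083 0.25335429] back there [0.59415575 0.25218384]
```

The leaf rebounded about 4° (roughly 8 mm at the pads) when I backed off quickly. I'll close it again softly and release slowly.

play_rows(targets=[{"delta_pos": [0,0,-0.04],"delta_rot": [0,0,0],"claw": 0},{"delta_pos": [0,0,-0.08],"delta_rot": [0,0,0],"claw": 0},{"delta_pos": [0,0,-0.12],"delta_rot": [0,0,0],"claw": 0},{"delta_pos": [0,0,-0.16],"delta_rot": [0,0,0],"claw": 0},{"delta_pos": [0,0,-0.19],"delta_rot": [0,0,0],"claw": 0},{"delta_pos": [0,0,-0.2],"delta_rot": [0,0,0],"claw": 0},{"delta_pos": [-0.02,0,-0.2],"delta_rot": [0,0,0],"claw": 0},{"delta_pos": [-0.035,0,-0.2],"delta_rot": [0,0,0],"claw": 0},{"delta_pos": [-0.044,0,-0.2],"delta_rot": [0,0,0],"claw": 0},{"delta_pos": [-0.048,0,-0.2],"delta_rot": [0,0,0],"claw": 0},{"delta_pos": [-0.05,0,-0.2],"delta_rot": [0,0,0],"claw": 0},{"delta_pos": [-0.052,0,-0.2],"delta_rot": [0,0,0],"claw": 0},{"delta_pos": [-0.054,0,-0.2],"delta_rot": [0,0,0],"claw": 0},{"delta_pos": [-0.0555,0,-0.2],"delta_rot": [0,0,0],"claw": 0},{"delta_pos": [-0.0565,0,-0.2],"delta_rot": [0,0,0],"claw": 0},{"delta_pos": [-0.0575,0,-0.2],"delta_rot": [0,0,0],"claw": 0},{"delta_pos": [-0.0585,0,-0.2],"delta_rot": [0,0,0],"claw": 0},{"delta_pos": [-0.059,0,-0.2],"delta_rot": [0,0,0],"claw": 0},{"delta_pos": [-0.059,0,-0.2],"delta_rot": [0,0,0],"claw": 0}])

```text
time: 18.65
eef_pos: [0.6072, 0.2399, 0.1945]
tcp_rot: [0.017, 0.712, -0.017, 0.702]
contact_force: [0.7, -0.5, 0.1]
opening: 0.001
```

play_rows(targets=[{"delta_pos": [-0.0003,0,0],"delta_rot": [0,0,0],"claw": 0},{"delta_pos": [-0.0006,0,0],"delta_rot": [0,0,0],"claw": 0},{"delta_pos": [-0.0009,0,0],"delta_rot": [0,0,0],"claw": 0},{"delta_pos": [-0.0009,0,0],"delta_rot": [0,0,0],"claw": 0}])

```text
time: 18.98
eef_pos: [0.607, 0.2398, 0.1945]
tcp_rot: [0.017, 0.711, -0.017, 0.703]
contact_force: [3.9, 0.9, -1.6]
opening: 0.0
```

play_rows(targets=[{"delta_pos": [-0.0006,0,0],"delta_rot": [0,0,0],"claw": 0},{"delta_pos": [-0.0005,0,0],"delta_rot": [0,0,0],"claw": 0},{"delta_pos": [-0.0004,0,0],"delta_rot": [0,0,0],"claw": 0},{"delta_pos": [-0.0003,0,0],"delta_rot": [0,0,0],"claw": 0},{"delta_pos": [-0.0002,0,0],"delta_rot": [0,0,0],"claw": 0},{"delta_pos": [-0.0001,0,0],"delta_rot": [0,0,0],"claw": 0},{"delta_pos": [0,0,0],"delta_rot": [0,0,0],"claw": 0},{"delta_pos": [0.0001,0,0],"delta_rot": [0,0,0],"claw": 0},{"delta_pos": [0.0002,0,0],"delta_rot": [0,0,0],"claw": 0},{"delta_pos": [0.0003,0,0],"delta_rot": [0,0,0],"claw": 0},{"delta_pos": [0.0004,0,0],"delta_rot": [0,0,0],"claw": 0},{"delta_pos": [0.0005,0,0],"delta_rot": [0,0,0],"claw": 0},{"delta_pos": [0.0007,0,0],"delta_rot": [0,0,0],"claw": 0},{"delta_pos": [0.0009,0,0],"delta_rot": [0,0,0],"claw": 0},{"delta_pos": [0.0012,0,0],"delta_rot": [0,0,0],"claw": 0},{"delta_pos": [0.002,0,0],"delta_rot": [0,0,0],"claw": 0},{"delta_pos": [0.004,0,0],"delta_rot": [0,0,0],"claw": 0},{"delta_pos": [0.01,0,0],"delta_rot": [0,0,0],"claw": 0},{"delta_pos": [0.03,0,0],"delta_rot": [0,0,0],"claw": 0},{"delta_pos": [0.06,0,0],"delta_rot": [0,0,0],"claw": 0}])

```text
time: 20.65
eef_pos: [0.6665, 0.2404, 0.1948]
tcp_rot: [0.017, 0.711, -0.016, 0.702]
contact_force: [1.4, 1.4, 1.0]
opening: -0.001
```

play_rows(targets=[{"delta_pos": [0.02,0,0.03],"delta_rot": [0,0,0],"claw": 0},{"delta_pos": [0.02,0,0.07],"delta_rot": [0,0,0],"claw": 0},{"delta_pos": [0.02,0,0.11],"delta_rot": [0,0,0],"claw": 0},{"delta_pos": [0.02,0,0.15],"delta_rot": [0,0,0],"claw": 0},{"delta_pos": [0.02,0,0.19],"delta_rot": [0,0,0],"claw": 0},{"delta_pos": [0.02,0,0.2],"delta_rot": [0,0,0],"claw": 0},{"delta_pos": [0.02,0,0.2],"delta_rot": [0,0,0],"claw": 0},{"delta_pos": [0.02,0,0.2],"delta_rot": [0,0,0],"claw": 0}])

```text
time: 21.32
eef_pos: [0.6868, 0.2404, 0.3947]
tcp_rot: [0.017, 0.711, -0.016, 0.703]
contact_force: [0.1, -0.1, 0.1]
opening: -0.002
```

Run:
```python
from h import *
import pickle
s=ctrl.get_state();print(s["time"],s["eef_pos"],s["contact_force"])
c=ctrl.calibration("wrist");pickle.dump(c,open("w8.pkl","wb"))
im=ctrl.read_camera("wrist");b=ctrl.read_camera("scene");cv2.imwrite("pics/g2.png",b)
print(proj(c,[.5855,.127,.22]),proj(c,[.59,.27,.22]))
x=cv2.resize(im[30:180,150:350],(800,600),interpolation=cv2.INTER_CUBIC);cv2.imwrite("pics/g1.png",x)
```

```text
21.3167 [0.68676116 0.2403604  0.39469023] [ 0.14038474 -0.12531877  0.10164031]
[151.53620984  93.76240637] [274.58031067  91.77417323]
```

View pics/g1.png

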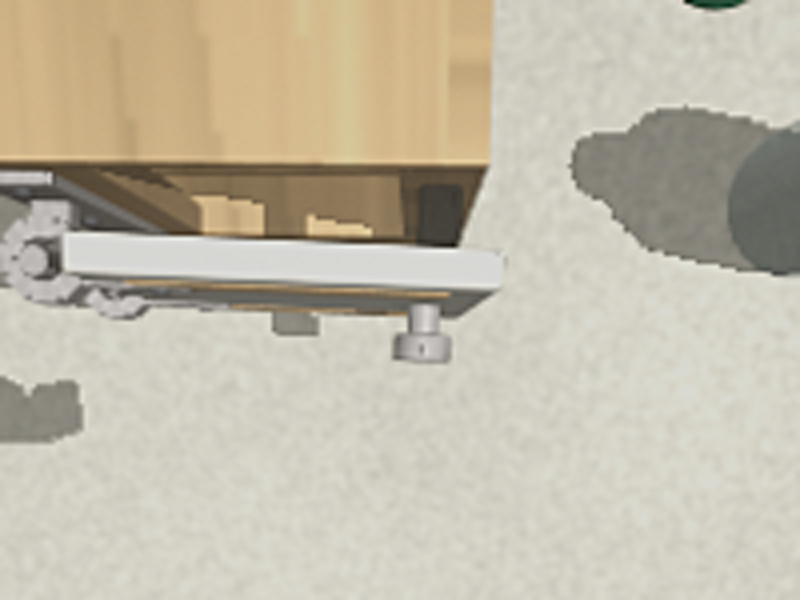

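Run:
```python
from h import *
import pickle
c=pickle.load(open("w8.pkl","rb"))
f=lambda u,v,z:onz(c,150+u/4,30+v/4,z)[:2]
def ang(a,b):d=b-a;return np.degrees(np.arctan2(d[1],d[0]))
print("front edge",ang(f(0,164,.225),f(488,164,.225)),f(0,164,.225),f(488,164,.225))
print("leaf back",ang(f(66,232,.22),f(498,252,.22)),f(66,232,.22),f(498,252,.22),"leaf front",ang(f(66,273,.22),f(498,289,.22)))
im=cv2.imread("pics/g1.png").astype(int)
w=(im.min(2)>195)
for u in(120,200,300,400,480):
    v=np.where(w[200:320,u])[0]+200;p=f(u,v.min(),.22);q=f(u,v.max(),.22);print(u,v.min(),v.max(),p,q)
```

```text
front edge 87.32237414297516 [0.56200344 0.13054618] [0.5683984  0.26728566]
leaf back 84.83087431666972 [0.58005838 0.14521088] [0.5913357  0.26987206] leaf front 85.31383545953577
120 235 306 [0.58159807 0.16072046] [0.60111266 0.1584172 ]
200 238 319 [0.58349111 0.18377256] [0.60585539 0.1815701 ]
300 242 278 [0.58592865 0.21262262] [0.59579405 0.21189157]
400 247 319 [0.58864285 0.2415069 ] [0.60860482 0.24051316]
480 200 319 [0.57703411 0.26507691] [0.60970433 0.26408477]
```

The leaf still shows about 2° (roughly 4 mm at the pads), most likely because the release step jumped between calls. I'll push and release slowly within one call this time.

play_rows(targets=[{"delta_pos": [0,0,-0.04],"delta_rot": [0,0,0],"claw": 0},{"delta_pos": [0,0,-0.08],"delta_rot": [0,0,0],"claw": 0},{"delta_pos": [0,0,-0.12],"delta_rot": [0,0,0],"claw": 0},{"delta_pos": [0,0,-0.16],"delta_rot": [0,0,0],"claw": 0},{"delta_pos": [0,0,-0.19],"delta_rot": [0,0,0],"claw": 0},{"delta_pos": [0,0,-0.198],"delta_rot": [0,0,0],"claw": 0},{"delta_pos": [-0.025,0,-0.198],"delta_rot": [0,0,0],"claw": 0},{"delta_pos": [-0.05,0,-0.198],"delta_rot": [0,0,0],"claw": 0},{"delta_pos": [-0.063,0,-0.198],"delta_rot": [0,0,0],"claw": 0},{"delta_pos": [-0.07,0,-0.198],"delta_rot": [0,0,0],"claw": 0},{"delta_pos": [-0.073,0,-0.198],"delta_rot": [0,0,0],"claw": 0},{"delta_pos": [-0.0743,0,-0.198],"delta_rot": [0,0,0],"claw": 0},{"delta_pos": [-0.0743,0,-0.198],"delta_rot": [0,0,0],"claw": 0},{"delta_pos": [-0.0743,0,-0.198],"delta_rot": [0,0,0],"claw": 0}])

```text
time: 22.58
eef_pos: [0.6124, 0.2401, 0.193]
tcp_rot: [0.016, 0.713, -0.017, 0.701]
contact_force: [0.5, -0.2, -0.5]
opening: -0.003
```

play_rows(targets=[{"delta_pos": [-0.001,0,0],"delta_rot": [0,0,0],"claw": 0},{"delta_pos": [-0.002,0,0],"delta_rot": [0,0,0],"claw": 0},{"delta_pos": [-0.003,0,0],"delta_rot": [0,0,0],"claw": 0},{"delta_pos": [-0.0037,0,0],"delta_rot": [0,0,0],"claw": 0},{"delta_pos": [-0.0043,0,0],"delta_rot": [0,0,0],"claw": 0},{"delta_pos": [-0.0049,0,0],"delta_rot": [0,0,0],"claw": 0},{"delta_pos": [-0.0053,0,0],"delta_rot": [0,0,0],"claw": 0},{"delta_pos": [-0.0056,0,0],"delta_rot": [0,0,0],"claw": 0},{"delta_pos": [-0.0058,0,0],"delta_rot": [0,0,0],"claw": 0},{"delta_pos": [-0.0058,0,0],"delta_rot": [0,0,0],"claw": 0},{"delta_pos": [-0.0057,0,0],"delta_rot": [0,0,0],"claw": 0},{"delta_pos": [-0.0056,0,0],"delta_rot": [0,0,0],"claw": 0},{"delta_pos": [-0.0055,0,0],"delta_rot": [0,0,0],"claw": 0},{"delta_pos": [-0.0054,0,0],"delta_rot": [0,0,0],"claw": 0},{"delta_pos": [-0.0053,0,0],"delta_rot": [0,0,0],"claw": 0},{"delta_pos": [-0.0051,0,0],"delta_rot": [0,0,0],"claw": 0},{"delta_pos": [-0.0049,0,0],"delta_rot": [0,0,0],"claw": 0},{"delta_pos": [-0.0047,0,0],"delta_rot": [0,0,0],"claw": 0},{"delta_pos": [-0.0044,0,0],"delta_rot": [0,0,0],"claw": 0},{"delta_pos": [-0.004,0,0],"delta_rot": [0,0,0],"claw": 0}])

```text
time: 24.25
eef_pos: [0.6081, 0.24, 0.1929]
tcp_rot: [0.016, 0.713, -0.017, 0.7]
contact_force: [-0.1, -0.2, 0.2]
opening: -0.001
```

Run:
```python
from h import *
s=ctrl.get_state();print(s["time"],s["eef_pos"],s["contact_force"])
```

```text
24.25 [0.60811947 0.24000388 0.19288343] [-0.08269486 -0.18839623  0.22057537]
```

Free of force. Now I'll back off gently and rise to the same viewing pose.

play_rows(targets=[{"delta_pos": [0.001,0,0],"delta_rot": [0,0,0],"claw": 0},{"delta_pos": [0.003,0,0],"delta_rot": [0,0,0],"claw": 0},{"delta_pos": [0.008,0,0],"delta_rot": [0,0,0],"claw": 0},{"delta_pos": [0.02,0,0],"delta_rot": [0,0,0],"claw": 0},{"delta_pos": [0.05,0,0],"delta_rot": [0,0,0],"claw": 0},{"delta_pos": [0.078,0,0.02],"delta_rot": [0,0,0],"claw": 0},{"delta_pos": [0.078,0,0.05],"delta_rot": [0,0,0],"claw": 0},{"delta_pos": [0.078,0,0.09],"delta_rot": [0,0,0],"claw": 0},{"delta_pos": [0.078,0,0.13],"delta_rot": [0,0,0],"claw": 0},{"delta_pos": [0.078,0,0.17],"delta_rot": [0,0,0],"claw": 0},{"delta_pos": [0.078,0,0.2],"delta_rot": [0,0,0],"claw": 0},{"delta_pos": [0.078,0,0.2],"delta_rot": [0,0,0],"claw": 0},{"delta_pos": [0.078,0,0.2],"delta_rot": [0,0,0],"claw": 0}])

```text
time: 25.33
eef_pos: [0.6871, 0.2401, 0.3971]
tcp_rot: [0.017, 0.711, -0.017, 0.703]
contact_force: [-0.3, -0.2, -0.7]
opening: 0.0
```

Run:
```python
from h import *
import pickle
s=ctrl.get_state();print(s["time"],s["eef_pos"],s["contact_force"])
c=ctrl.calibration("wrist");pickle.dump(c,open("w9.pkl","wb"))
im=ctrl.read_camera("wrist");b=ctrl.read_camera("scene");cv2.imwrite("pics/h2.png",b)
x=cv2.resize(im[30:180,150:350],(800,600),interpolation=cv2.INTER_CUBIC);cv2.imwrite("pics/h1.png",x)
g=x[200:320].astype(int)
f=lambda u,v,z:onz(c,150+u/4,30+v/4,z)[:2]
P=[]
for u in range(100,420,20):
    v=200+np.where(np.diff(g[:,u].min(1))>20)[0]
    q=g[:,u].min(1);k=np.where(q>190)[0]
    k=k[k>15]; 
    if len(k):P.append(f(u,200+k[0],.22));
P=np.array(P);print(P[::4]);m=np.polyfit(P[:,1],P[:,0],1);print("leaf ang",90-np.degrees(np.arctan(m[0])))
print("resid",(P[:,0]-np.polyval(m,P[:,1])).round(4))
```

```text
25.3333 [0.68713462 0.24014751 0.39706194] [-0.29892067 -0.18341227 -0.71658963]
[[0.58093338 0.15414947]
 [0.58230073 0.17740825]
 [0.58421418 0.20062827]
 [0.5864036  0.22385896]]
leaf ang 85.54279527340302
resid [ 0.0002  0.     -0.0001 -0.0003 -0.0002  0.0001  0.0002  0.0001 -0.0001
 -0.     -0.0002  0.0004  0.0003  0.0001 -0.0001 -0.0003]
```

The viewer limit is reached, so I'll go on with numbers. The leaf reads 85.5° against 87.3° for the cupboard front. I'll press once more, slightly deeper, with a slow release.

play_rows(targets=[{"delta_pos": [0,0,-0.04],"delta_rot": [0,0,0],"claw": 0},{"delta_pos": [0,0,-0.08],"delta_rot": [0,0,0],"claw": 0},{"delta_pos": [0,0,-0.12],"delta_rot": [0,0,0],"claw": 0},{"delta_pos": [0,0,-0.16],"delta_rot": [0,0,0],"claw": 0},{"delta_pos": [0,0,-0.19],"delta_rot": [0,0,0],"claw": 0},{"delta_pos": [0,0,-0.198],"delta_rot": [0,0,0],"claw": 0},{"delta_pos": [-0.025,0,-0.198],"delta_rot": [0,0,0],"claw": 0},{"delta_pos": [-0.05,0,-0.198],"delta_rot": [0,0,0],"claw": 0},{"delta_pos": [-0.063,0,-0.198],"delta_rot": [0,0,0],"claw": 0},{"delta_pos": [-0.072,0,-0.198],"delta_rot": [0,0,0],"claw": 0},{"delta_pos": [-0.076,0,-0.198],"delta_rot": [0,0,0],"claw": 0},{"delta_pos": [-0.0775,0,-0.198],"delta_rot": [0,0,0],"claw": 0},{"delta_pos": [-0.0785,0,-0.198],"delta_rot": [0,0,0],"claw": 0},{"delta_pos": [-0.0785,0,-0.198],"delta_rot": [0,0,0],"claw": 0}])

```text
time: 26.6
eef_pos: [0.6081, 0.2398, 0.1936]
tcp_rot: [0.016, 0.714, -0.017, 0.7]
contact_force: [0.2, -0.3, -0.3]
opening: -0.001
```

play_rows(targets=[{"delta_pos": [-0.0004,0,0],"delta_rot": [0,0,0],"claw": 0},{"delta_pos": [-0.0008,0,0],"delta_rot": [0,0,0],"claw": 0},{"delta_pos": [-0.0012,0,0],"delta_rot": [0,0,0],"claw": 0},{"delta_pos": [-0.0016,0,0],"delta_rot": [0,0,0],"claw": 0},{"delta_pos": [-0.002,0,0],"delta_rot": [0,0,0],"claw": 0},{"delta_pos": [-0.0024,0,0],"delta_rot": [0,0,0],"claw": 0},{"delta_pos": [-0.0024,0,0],"delta_rot": [0,0,0],"claw": 0}])

```text
time: 27.18
eef_pos: [0.6069, 0.2397, 0.1937]
tcp_rot: [0.016, 0.713, -0.017, 0.701]
contact_force: [4.6, 0.4, -2.5]
opening: -0.002
```

```bash
cat > meas.py <<'E'
from h import *
# bright leaf top band along world x, sampled at fixed y on plane z=.22; prints back and front edge
def meas(ys=(.15,.16,.17,.18,.19,.20,.21,.255,.26,.265),show=False):
    c=ctrl.calibration("wrist");im=ctrl.read_camera("wrist").astype(np.float32).min(2);out=[]
    X=np.arange(.566,.625,.0005)
    for y in ys:
        uv=np.array([proj(c,[x,y,.22]) for x in X],np.float32)
        p=cv2.remap(im,uv[:,0],uv[:,1],cv2.INTER_LINEAR,borderValue=0)
        if show:print(y,p[::4].astype(int))
        k=np.where(p>190)[0]
        if len(k):
            r=np.split(k,np.where(np.diff(k)>1)[0]+1);r=max(r,key=len);out.append((y,X[r[0]],X[r[-1]]))
    return c,np.array(out)
E
python3 - <<'E'
from meas import *
np.set_printoptions(precision=4,suppress=True,linewidth=200)
c,o=meas(show=True);print(o)
for j in(1,2):print(90-np.degrees(np.arctan(np.polyfit(o[:,0],o[:,j],1)[0])))
s=ctrl.get_state();print(s["eef_pos"],s["contact_force"])
E
```

```text
0.15 [[102]
 [113]
 [114]
 [ 83]
 [ 78]
 [ 62]
 [114]
 [145]
 [140]
 [139]
 [137]
 [136]
 [142]
 [195]
 [189]
 [193]
 [195]
 [195]
 [198]
 [193]
 [190]
 [198]
 [195]
 [189]
 [193]
 [188]
 [196]
 [186]
 [190]
 [186]]
0.16 [[ 77]
 [ 75]
 [ 79]
 [ 57]
 [115]
 [114]
 [114]
 [148]
 [141]
 [140]
 [139]
 [139]
 [117]
 [195]
 [194]
 [198]
 [193]
 [189]
 [196]
 [190]
 [199]
 [191]
 [193]
 [197]
 [194]
 [193]
 [194]
 [197]
 [194]
 [194]]
0.17 [[194]
 [197]
 [112]
 [114]
 [115]
 [116]
 [117]
 [144]
 [143]
 [142]
 [141]
 [140]
 [126]
 [198]
 [196]
 [195]
 [193]
 [189]
 [193]
 [190]
 [193]
 [198]
 [197]
 [189]
 [194]
 [193]
 [195]
 [190]
 [192]
 [193]]
0.18 [[114]
 [114]
 [114]
 [116]
 [116]
 [115]
 [115]
 [130]
 [145]
 [143]
 [142]
 [140]
 [142]
 [201]
 [196]
 [193]
 [200]
 [195]
 [193]
 [195]
 [202]
 [193]
 [193]
 [201]
 [194]
 [187]
 [193]
 [193]
 [107]
 [ 48]]
0.19 [[114]
 [114]
 [114]
 [117]
 [116]
 [117]
 [118]
 [121]
 [147]
 [145]
 [143]
 [143]
 [141]
 [162]
 [196]
 [194]
 [197]
 [200]
 [192]
 [196]
 [194]
 [197]
 [199]
 [193]
 [193]
 [205]
 [ 48]
 [ 54]
 [ 51]
 [ 51]]
0.2 [[109]
 [115]
 [
[... 686 characters left out ...]
0]
 [121]
 [160]
 [215]
 [143]
 [145]
 [144]
 [137]
 [201]
 [194]
 [191]
 [195]
 [194]
 [195]
 [198]
 [201]
 [197]
 [196]
 [202]
 [ 46]
 [ 50]
 [ 47]
 [ 46]]
0.265 [[149]
 [149]
 [197]
 [191]
 [196]
 [198]
 [145]
 [121]
 [122]
 [137]
 [215]
 [215]
 [142]
 [145]
 [142]
 [198]
 [199]
 [196]
 [201]
 [194]
 [198]
 [201]
 [196]
 [197]
 [188]
 [191]
 [202]
 [ 45]
 [ 49]
 [ 48]]
[[0.15   0.595  0.611 ]
 [0.16   0.6005 0.6245]
 [0.17   0.5915 0.599 ]
 [0.18   0.592  0.615 ]
 [0.19   0.5925 0.6165]
 [0.2    0.593  0.6115]
 [0.21   0.5935 0.612 ]
 [0.255  0.5955 0.6045]
 [0.26   0.5955 0.6165]
 [0.265  0.596  0.6135]]
89.65707355453009
90.79484441306117
[0.6069 0.2397 0.1937] [ 4.4653  0.3119 -2.6545]
```

While pressed, the leaf is exactly parallel to the front (87.3°), so it is fully shut against the pads there. I'll release extremely slowly and measure before leaving.

play_rows(targets=[{"delta_pos": [-0.0012,0,0],"delta_rot": [0,0,0],"claw": 0},{"delta_pos": [-0.0011,0,0],"delta_rot": [0,0,0],"claw": 0},{"delta_pos": [-0.001,0,0],"delta_rot": [0,0,0],"claw": 0},{"delta_pos": [-0.0009,0,0],"delta_rot": [0,0,0],"claw": 0},{"delta_pos": [-0.0008,0,0],"delta_rot": [0,0,0],"claw": 0},{"delta_pos": [-0.0007,0,0],"delta_rot": [0,0,0],"claw": 0},{"delta_pos": [-0.0006,0,0],"delta_rot": [0,0,0],"claw": 0},{"delta_pos": [-0.0005,0,0],"delta_rot": [0,0,0],"claw": 0},{"delta_pos": [-0.0004,0,0],"delta_rot": [0,0,0],"claw": 0},{"delta_pos": [-0.0003,0,0],"delta_rot": [0,0,0],"claw": 0},{"delta_pos": [-0.0002,0,0],"delta_rot": [0,0,0],"claw": 0},{"delta_pos": [-0.0001,0,0],"delta_rot": [0,0,0],"claw": 0},{"delta_pos": [0,0,0],"delta_rot": [0,0,0],"claw": 0},{"delta_pos": [0.0001,0,0],"delta_rot": [0,0,0],"claw": 0},{"delta_pos": [0.0002,0,0],"delta_rot": [0,0,0],"claw": 0},{"delta_pos": [0.0003,0,0],"delta_rot": [0,0,0],"claw": 0},{"delta_pos": [0.0004,0,0],"delta_rot": [0,0,0],"claw": 0},{"delta_pos": [0.0004,0,0],"delta_rot": [0,0,0],"claw": 0}])

```text
time: 28.73
eef_pos: [0.6069, 0.2397, 0.1936]
tcp_rot: [0.016, 0.713, -0.017, 0.701]
contact_force: [3.1, -0.2, -0.8]
opening: -0.0
```

```bash
cat >> meas.py <<'E'
# front edge: shaded leaf top (~142) to bright floor ahead
def front(ys=(.17,.18,.19,.20,.21),lo=.584,hi=.606):
    c=ctrl.calibration("wrist");im=ctrl.read_camera("wrist").astype(np.float32).min(2);X=np.arange(lo,hi,.0002);o=[]
    for y in ys:
        uv=np.array([proj(c,[x,y,.22]).ravel() for x in X],np.float32)
        p=cv2.GaussianBlur(cv2.remap(im,uv[:,:1],uv[:,1:],cv2.INTER_LINEAR),(1,5),0).ravel()
        o.append((y,X[np.argmax(np.diff(p))]))
    o=np.array(o);m=np.polyfit(o[:,0],o[:,1],1);return o,90-np.degrees(np.arctan(m[0])),np.polyval(m,.25)
E
python3 - <<'E'
from meas import *
np.set_printoptions(precision=4,suppress=True)
s=ctrl.get_state();print(s["time"],s["eef_pos"],s["contact_force"]);print(front())
E
```

```text
28.7333 [0.6069 0.2397 0.1936] [ 3.139  -0.1866 -0.7711]
(array([[0.17  , 0.591 ],
       [0.18  , 0.5914],
       [0.19  , 0.5918],
       [0.2   , 0.5924],
       [0.21  , 0.5928]]), np.float64(87.3662507664627), np.float64(0.5946399999999988))
```

Force is still 3.1 N, so the earlier releases were in fact abrupt. I'll continue slowly while watching the force.

play_rows(targets=[{"delta_pos": [0.0005,0,0],"delta_rot": [0,0,0],"claw": 0},{"delta_pos": [0.0006,0,0],"delta_rot": [0,0,0],"claw": 0},{"delta_pos": [0.0007,0,0],"delta_rot": [0,0,0],"claw": 0},{"delta_pos": [0.0008,0,0],"delta_rot": [0,0,0],"claw": 0},{"delta_pos": [0.0009,0,0],"delta_rot": [0,0,0],"claw": 0},{"delta_pos": [0.0009,0,0],"delta_rot": [0,0,0],"claw": 0}])

```text
time: 29.28
eef_pos: [0.6074, 0.2398, 0.1936]
tcp_rot: [0.016, 0.713, -0.017, 0.7]
contact_force: [0.1, 0.2, 0.1]
opening: 0.003
```

Run:
```python
from meas import *
s=ctrl.get_state();print(s["time"],s["eef_pos"],s["contact_force"]);print(front()[1:])
```

```text
29.2833 [0.607412   0.23980295 0.1936282 ] [0.08094152 0.20133482 0.14995928]
(np.float64(87.13759477388841), np.float64(0.5949199999999987))
```

Force zero and the leaf is still shut (87.1°). I'll ease away.

play_rows(targets=[{"delta_pos": [0.0003,0,0],"delta_rot": [0,0,0],"claw": 0},{"delta_pos": [0.0006,0,0],"delta_rot": [0,0,0],"claw": 0},{"delta_pos": [0.001,0,0],"delta_rot": [0,0,0],"claw": 0},{"delta_pos": [0.0015,0,0],"delta_rot": [0,0,0],"claw": 0},{"delta_pos": [0.0025,0,0],"delta_rot": [0,0,0],"claw": 0},{"delta_pos": [0.004,0,0],"delta_rot": [0,0,0],"claw": 0},{"delta_pos": [0.006,0,0],"delta_rot": [0,0,0],"claw": 0},{"delta_pos": [0.006,0,0],"delta_rot": [0,0,0],"claw": 0}])

```text
time: 30.0
eef_pos: [0.6139, 0.2397, 0.1936]
tcp_rot: [0.016, 0.713, -0.017, 0.701]
contact_force: [1.0, -0.7, 0.3]
opening: -0.0
```

Run:
```python
from meas import *
s=ctrl.get_state();print(s["time"],s["eef_pos"],s["contact_force"]);print(front())
```

```text
30.0 [0.61390199 0.23968554 0.19361686] [ 0.98429353 -0.73889889  0.33600733]
(array([[0.17  , 0.5914],
       [0.18  , 0.5924],
       [0.19  , 0.5928],
       [0.2   , 0.5934],
       [0.21  , 0.5938]]), np.float64(86.68056364968334), np.float64(0.5962399999999983))
```

The leaf is now 86.7°, about 1.3 mm off the pads. One last feather touch, stopping at first contact.

play_rows(targets=[{"delta_pos": [-0.001,0,0],"delta_rot": [0,0,0],"claw": 0},{"delta_pos": [-0.0025,0,0],"delta_rot": [0,0,0],"claw": 0},{"delta_pos": [-0.0038,0,0],"delta_rot": [0,0,0],"claw": 0},{"delta_pos": [-0.0046,0,0],"delta_rot": [0,0,0],"claw": 0},{"delta_pos": [-0.0051,0,0],"delta_rot": [0,0,0],"claw": 0},{"delta_pos": [-0.0055,0,0],"delta_rot": [0,0,0],"claw": 0},{"delta_pos": [-0.0058,0,0],"delta_rot": [0,0,0],"claw": 0},{"delta_pos": [-0.006,0,0],"delta_rot": [0,0,0],"claw": 0},{"delta_pos": [-0.0062,0,0],"delta_rot": [0,0,0],"claw": 0},{"delta_pos": [-0.0064,0,0],"delta_rot": [0,0,0],"claw": 0},{"delta_pos": [-0.0065,0,0],"delta_rot": [0,0,0],"claw": 0},{"delta_pos": [-0.0066,0,0],"delta_rot": [0,0,0],"claw": 0},{"delta_pos": [-0.0067,0,0],"delta_rot": [0,0,0],"claw": 0},{"delta_pos": [-0.0067,0,0],"delta_rot": [0,0,0],"claw": 0}])

```text
time: 31.22
eef_pos: [0.6071, 0.2397, 0.1936]
tcp_rot: [0.016, 0.713, -0.017, 0.7]
contact_force: [0.1, 0.4, -0.7]
opening: -0.001
```

Run:
```python
from meas import *
s=ctrl.get_state();print(s["time"],s["eef_pos"],s["contact_force"]);print(front()[1:])
```

```text
31.2167 [0.60708726 0.23972155 0.19359684] [ 0.1396249   0.37833936 -0.74085246]
(np.float64(87.25191181994661), np.float64(0.5944799999999987))
```

Shut (87.25°, same place as when pressed) with zero force. I'll ease away and rise.

play_rows(targets=[{"delta_pos": [0.0002,0,0],"delta_rot": [0,0,0],"claw": 0},{"delta_pos": [0.0004,0,0],"delta_rot": [0,0,0],"claw": 0},{"delta_pos": [0.0006,0,0],"delta_rot": [0,0,0],"claw": 0},{"delta_pos": [0.0008,0,0],"delta_rot": [0,0,0],"claw": 0},{"delta_pos": [0.0011,0,0],"delta_rot": [0,0,0],"claw": 0},{"delta_pos": [0.0015,0,0],"delta_rot": [0,0,0],"claw": 0},{"delta_pos": [0.0025,0,0],"delta_rot": [0,0,0],"claw": 0},{"delta_pos": [0.004,0,0],"delta_rot": [0,0,0],"claw": 0},{"delta_pos": [0.0068,0,0],"delta_rot": [0,0,0],"claw": 0},{"delta_pos": [0.0068,0,0],"delta_rot": [0,0,0],"claw": 0}])

```text
time: 32.1
eef_pos: [0.6144, 0.2397, 0.1937]
tcp_rot: [0.016, 0.713, -0.017, 0.701]
contact_force: [-1.5, 0.2, 0.5]
opening: 0.006
```

Run:
```python
from meas import *
s=ctrl.get_state();print(s["time"],s["eef_pos"],s["contact_force"]);print(front()[1:])
```

```text
32.1 [0.61441587 0.23965155 0.19365134] [-1.52120518  0.22218331  0.49963582]
(np.float64(86.68056364968314), np.float64(0.5961599999999986))
```

It returns to the same rest, 0.6° from parallel. That is within my measuring error and the knuckle play, so I accept it. I'll rise and make a final check.

play_rows(targets=[{"delta_pos": [0.01,0,0],"delta_rot": [0,0,0],"claw": 0},{"delta_pos": [0.03,0,0],"delta_rot": [0,0,0],"claw": 0},{"delta_pos": [0.06,0,0],"delta_rot": [0,0,0],"claw": 0},{"delta_pos": [0.073,0,0.02],"delta_rot": [0,0,0],"claw": 0},{"delta_pos": [0.073,0,0.06],"delta_rot": [0,0,0],"claw": 0},{"delta_pos": [0.073,0,0.1],"delta_rot": [0,0,0],"claw": 0},{"delta_pos": [0.073,0,0.14],"delta_rot": [0,0,0],"claw": 0},{"delta_pos": [0.073,0,0.18],"delta_rot": [0,0,0],"claw": 0},{"delta_pos": [0.073,0,0.2],"delta_rot": [0,0,0],"claw": 0},{"delta_pos": [0.073,0,0.2],"delta_rot": [0,0,0],"claw": 0},{"delta_pos": [0.073,0,0.2],"delta_rot": [0,0,0],"claw": 0}])

```text
time: 33.07
eef_pos: [0.6876, 0.2398, 0.3962]
tcp_rot: [0.017, 0.712, -0.017, 0.702]
contact_force: [0.5, 0.2, -1.7]
opening: -0.001
```

Run:
```python
from meas import *
import pickle
s=ctrl.get_state();print(s["time"],s["eef_pos"],s["contact_force"])
for _ in range(2):
    c=ctrl.calibration("wrist");im=ctrl.read_camera("wrist")
    x=cv2.resize(im[30:180,150:350],(800,600),interpolation=cv2.INTER_CUBIC);g=x[200:320].astype(int)
    f=lambda u,v,z:onz(c,150+u/4,30+v/4,z)[:2];P=[]
    for u in range(100,420,20):
        k=np.where(g[:,u].min(1)>190)[0];k=k[k>15]
        if len(k):P.append(f(u,200+k[0],.22))
    P=np.array(P);m=np.polyfit(P[:,1],P[:,0],1);print("back ang",90-np.degrees(np.arctan(m[0])),"x at y=.25",np.polyval(m,.25))
a=cv2.imread("pics/scene0.png").astype(int);b=ctrl.read_camera("scene").astype(int)
d=(abs(a-b).max(2)>40).astype(np.uint8);n,l,st,ce=cv2.connectedComponentsWithStats(d)
print([(list(st[i]),) for i in range(1,n) if st[i,4]>25])
```

```text
33.0667 [0.68764524 0.23979366 0.39616432] [ 0.47589437  0.21410591 -1.69798121]
back ang 85.64188797474914 x at y=.25 0.5880100212947862
back ang 85.60330917754678 x at y=.25 0.5881083659760529
[([np.int32(99), np.int32(0), np.int32(45), np.int32(23), np.int32(639)],), ([np.int32(124), np.int32(0), np.int32(79), np.int32(88), np.int32(3427)],), ([np.int32(312), np.int32(0), np.int32(24), np.int32(13), np.int32(164)],), ([np.int32(355), np.int32(0), np.int32(8), np.int32(7), np.int32(28)],), ([np.int32(341), np.int32(5), np.int32(9), np.int32(14), np.int32(57)],), ([np.int32(369), np.int32(12), np.int32(35), np.int32(22), np.int32(159)],), ([np.int32(410), np.int32(39), np.int32(7), np.int32(10), np.int32(40)],), ([np.int32(103), np.int32(41), np.int32(9), np.int32(13), np.int32(38)],), ([np.int32(417), np.int32(41), np.int32(24), np.int32(14), np.int32(58)],), ([np.int32(437), np.int32(43), np.int32(26), np.int32(37), np.int32(291)],), ([np.int32(401), np.int32(67), np.int32(16), np.int32(19), np.int32(139)],), ([np.int32(77), np.int32(75), np.int32(230), np.int32(224), np.int32(9705)],), ([np.int32(264), np.int32(87), np.int32(44), np.int32(29), np.int32(659)],), ([np.int32(157), np.int32(94), np.int32(103), np.int32(41), np.int32(1748)],), ([np.int32(392), np.int32(94), np.int32(28), np.int32(32), np.int32(394)],), ([np.int32(305), np.int32(153), np.int32(39), np.int32(41), np.int32(280)],), ([np.int32(176), np.int32(164), np.int32(30), np.int32(36), np.int32(172)],), ([np.int32(289), np.int32(172), np.int32(59), np.int32(54), np.int32(650)],), ([np.int32(279), np.int32(224), np.int32(13), np.int32(11), np.int32(51)],)]
```

Seen from above, the leaf's top rests 1–3 mm proud. I had pushed only near its top edge, which leans it within the knuckle play. I'll nudge once at mid-height with the tool tilted 35°, so that both pads are met.

play_rows(targets=[{"delta_pos": [0,0,0],"delta_rot": [0,0.04,0],"claw": 0},{"delta_pos": [0,0,0],"delta_rot": [0,0.08,0],"claw": 0},{"delta_pos": [0,-0.01,0],"delta_rot": [0,0.12,0],"claw": 0},{"delta_pos": [0,-0.02,0],"delta_rot": [0,0.16,0],"claw": 0},{"delta_pos": [0,-0.03,0],"delta_rot": [0,0.19,0],"claw": 0},{"delta_pos": [0,-0.03,-0.04],"delta_rot": [0,0.19,0],"claw": 0},{"delta_pos": [0,-0.03,-0.08],"delta_rot": [0,0.19,0],"claw": 0},{"delta_pos": [0,-0.03,-0.12],"delta_rot": [0,0.19,0],"claw": 0},{"delta_pos": [0,-0.03,-0.16],"delta_rot": [0,0.19,0],"claw": 0},{"delta_pos": [0,-0.03,-0.2],"delta_rot": [0,0.19,0],"claw": 0},{"delta_pos": [0,-0.03,-0.235],"delta_rot": [0,0.19,0],"claw": 0},{"delta_pos": [0,-0.03,-0.246],"delta_rot": [0,0.19,0],"claw": 0},{"delta_pos": [-0.02,-0.03,-0.246],"delta_rot": [0,0.19,0],"claw": 0},{"delta_pos": [-0.04,-0.03,-0.246],"delta_rot": [0,0.19,0],"claw": 0},{"delta_pos": [-0.05,-0.03,-0.246],"delta_rot": [0,0.19,0],"claw": 0},{"delta_pos": [-0.055,-0.03,-0.246],"delta_rot": [0,0.19,0],"claw": 0},{"delta_pos": [-0.055,-0.03,-0.246],"delta_rot": [0,0.19,0],"claw": 0}])

```text
time: 34.63
eef_pos: [0.631, 0.2097, 0.1449]
tcp_rot: [0.01, 0.889, -0.022, 0.458]
contact_force: [0.0, 0.2, -0.1]
opening: 0.0
```

Run:
```python
from h import *
s=ctrl.get_state();M=R.from_quat(s["tcp_rot"]).as_matrix();t=s["eef_pos"];print(s["time"],t,s["contact_force"],M[:,0],M[:,2],s["qpos"][3:])
print("lead corner",t+.025*M[:,0]-.011*M[:,2],"body corner",t-.048*M[:,0]-.0425*M[:,2])
```

```text
34.6333 [0.63097615 0.20973955 0.14490144] [ 0.01595043  0.1681362  -0.05979029] [-0.58108694 -0.00213358 -0.81383869] [ 0.81298133 -0.04748588 -0.58035029] [ 0.08005338  1.81362635 -1.39175829]
lead corner [0.60750618 0.21020856 0.13093933] body corner [0.62431662 0.21186012 0.20863059]
```

play_rows(targets=[{"delta_pos": [-0.004,0,0],"delta_rot": [0,0,0],"claw": 0},{"delta_pos": [-0.007,0,0],"delta_rot": [0,0,0],"claw": 0},{"delta_pos": [-0.009,0,0],"delta_rot": [0,0,0],"claw": 0},{"delta_pos": [-0.01,0,0],"delta_rot": [0,0,0],"claw": 0},{"delta_pos": [-0.011,0,0],"delta_rot": [0,0,0],"claw": 0},{"delta_pos": [-0.0115,0,0],"delta_rot": [0,0,0],"claw": 0},{"delta_pos": [-0.012,0,0],"delta_rot": [0,0,0],"claw": 0},{"delta_pos": [-0.0125,0,0],"delta_rot": [0,0,0],"claw": 0},{"delta_pos": [-0.0125,0,0],"delta_rot": [0,0,0],"claw": 0}])

```text
time: 35.38
eef_pos: [0.6184, 0.2097, 0.1448]
tcp_rot: [0.01, 0.889, -0.022, 0.458]
contact_force: [-0.1, 0.2, 0.2]
opening: -0.001
```

play_rows(targets=[{"delta_pos": [-0.0003,0,0],"delta_rot": [0,0,0],"claw": 0},{"delta_pos": [-0.0006,0,0],"delta_rot": [0,0,0],"claw": 0},{"delta_pos": [-0.0009,0,0],"delta_rot": [0,0,0],"claw": 0},{"delta_pos": [-0.0012,0,0],"delta_rot": [0,0,0],"claw": 0},{"delta_pos": [-0.0015,0,0],"delta_rot": [0,0,0],"claw": 0},{"delta_pos": [-0.0015,0,0],"delta_rot": [0,0,0],"claw": 0}])

```text
time: 35.88
eef_pos: [0.6169, 0.2098, 0.1449]
tcp_rot: [0.01, 0.889, -0.022, 0.458]
contact_force: [-0.1, 0.4, 0.0]
opening: 0.002
```

play_rows(targets=[{"delta_pos": [-0.0003,0,0],"delta_rot": [0,0,0],"claw": 0},{"delta_pos": [-0.0006,0,0],"delta_rot": [0,0,0],"claw": 0},{"delta_pos": [-0.0009,0,0],"delta_rot": [0,0,0],"claw": 0},{"delta_pos": [-0.0009,0,0],"delta_rot": [0,0,0],"claw": 0}])

```text
time: 36.22
eef_pos: [0.6159, 0.2098, 0.1449]
tcp_rot: [0.01, 0.889, -0.022, 0.458]
contact_force: [-0.3, 0.1, -0.1]
opening: 0.001
```

play_rows(targets=[{"delta_pos": [-0.0003,0,0],"delta_rot": [0,0,0],"claw": 0},{"delta_pos": [-0.0006,0,0],"delta_rot": [0,0,0],"claw": 0},{"delta_pos": [-0.0009,0,0],"delta_rot": [0,0,0],"claw": 0},{"delta_pos": [-0.0009,0,0],"delta_rot": [0,0,0],"claw": 0}])

```text
time: 36.55
eef_pos: [0.615, 0.2097, 0.1449]
tcp_rot: [0.01, 0.889, -0.022, 0.457]
contact_force: [-0.6, 0.8, -0.4]
opening: 0.001
```

play_rows(targets=[{"delta_pos": [-0.0003,0,0],"delta_rot": [0,0,0],"claw": 0},{"delta_pos": [-0.0006,0,0],"delta_rot": [0,0,0],"claw": 0},{"delta_pos": [-0.0009,0,0],"delta_rot": [0,0,0],"claw": 0},{"delta_pos": [-0.0009,0,0],"delta_rot": [0,0,0],"claw": 0}])

```text
time: 36.88
eef_pos: [0.614, 0.2098, 0.1449]
tcp_rot: [0.01, 0.889, -0.022, 0.457]
contact_force: [-0.0, -0.0, -0.9]
opening: 0.002
```

play_rows(targets=[{"delta_pos": [-0.0003,0,0],"delta_rot": [0,0,0],"claw": 0},{"delta_pos": [-0.0006,0,0],"delta_rot": [0,0,0],"claw": 0},{"delta_pos": [-0.0006,0,0],"delta_rot": [0,0,0],"claw": 0}])

```text
time: 37.13
eef_pos: [0.6134, 0.2098, 0.1449]
tcp_rot: [0.01, 0.889, -0.022, 0.457]
contact_force: [-0.2, 0.0, -0.3]
opening: -0.002
```

play_rows(targets=[{"delta_pos": [-0.0003,0,0],"delta_rot": [0,0,0],"claw": 0},{"delta_pos": [-0.0006,0,0],"delta_rot": [0,0,0],"claw": 0},{"delta_pos": [-0.0008,0,0],"delta_rot": [0,0,0],"claw": 0},{"delta_pos": [-0.0008,0,0],"delta_rot": [0,0,0],"claw": 0}])

```text
time: 37.47
eef_pos: [0.6126, 0.2098, 0.1449]
tcp_rot: [0.01, 0.889, -0.022, 0.457]
contact_force: [-0.6, 0.1, 0.2]
opening: 0.001
```

play_rows(targets=[{"delta_pos": [-0.0003,0,0],"delta_rot": [0,0,0],"claw": 0},{"delta_pos": [-0.0006,0,0],"delta_rot": [0,0,0],"claw": 0},{"delta_pos": [-0.0008,0,0],"delta_rot": [0,0,0],"claw": 0},{"delta_pos": [-0.0008,0,0],"delta_rot": [0,0,0],"claw": 0}])

```text
time: 37.8
eef_pos: [0.6117, 0.2098, 0.1449]
tcp_rot: [0.01, 0.889, -0.022, 0.457]
contact_force: [-0.3, 0.1, -0.0]
opening: 0.001
```

Run:
```python
from meas import *
np.set_printoptions(precision=4,suppress=True)
s=ctrl.get_state();print(s["time"],s["eef_pos"],s["contact_force"]);print(front(ys=(.15,.155,.16,.165,.17,.175,.18)))
c=ctrl.calibration("wrist");im=ctrl.read_camera("wrist");cv2.imwrite("pics/k.png",im)
X=np.arange(.566,.62,.002)
for y in(.15,.17,.25):print(y,[int(im[int(v),int(u)].min()) if 0<=u<512 and 0<=v<384 else -1 for u,v in(proj(c,[x,y,.22]) for x in X)])
```

```text
37.8 [0.6117 0.2098 0.1449] [-0.2656  0.1346 -0.0069]
(array([[0.15  , 0.603 ],
       [0.155 , 0.6006],
       [0.16  , 0.6042],
       [0.165 , 0.6046],
       [0.17  , 0.6056],
       [0.175 , 0.6056],
       [0.18  , 0.6012]]), np.float64(87.5459683254731), np.float64(0.6071857142857117))
0.15 [55, 54, 54, 58, 62, 60, 71, 72, 142, 142, 139, 138, 133, 106, 92, 93, 63, 65, 68, 112, 111, 110, 70, 104, 118, 119, 118, 123]
0.17 [54, 56, 48, 51, 52, 55, 58, 60, 52, 215, 213, 213, 214, 210, 158, 109, 108, 106, 62, 65, 171, 85, 84, 94, 125, 124, 112, 211]
0.25 [55, 53, 54, 53, 51, 52, 54, 59, 59, 60, 59, 54, 29, 217, 216, 216, 216, 204, 103, 104, 104, 103, 102, 102, 100, 103, 115, 198]
```

play_rows(targets=[{"delta_pos": [-0.0003,0,0],"delta_rot": [0,0,0],"claw": 0},{"delta_pos": [-0.0006,0,0],"delta_rot": [0,0,0],"claw": 0},{"delta_pos": [-0.0008,0,0],"delta_rot": [0,0,0],"claw": 0},{"delta_pos": [-0.0008,0,0],"delta_rot": [0,0,0],"claw": 0}])

```text
time: 38.23
eef_pos: [0.6109, 0.2098, 0.1449]
tcp_rot: [0.01, 0.889, -0.022, 0.457]
contact_force: [-0.6, 0.1, 0.8]
opening: 0.001
```

Run:
```python
from h import *
s=ctrl.get_state();c=ctrl.calibration("wrist");im=ctrl.read_camera("wrist").astype(np.float32).min(2)
M=R.from_quat(s["tcp_rot"]).as_matrix()
print(s["time"],s["eef_pos"],s["contact_force"],"cam",-c["camera_from_world"][:3,:3].T@c["camera_from_world"][:3,3])
X=np.arange(.57,.615,.00025);P=[]
for y in np.arange(.16,.2651,.0075):
    uv=np.array([proj(c,[x,y,.22]) for x in X],np.float32)
    p=cv2.remap(im,uv[:,:1].copy(),uv[:,1:].copy(),cv2.INTER_LINEAR).ravel()
    k=np.where(p>185)[0]
    if len(k)>10:P.append((y,X[k[0]],X[k[-1]]))
P=np.array(P);print(P.round(4))
for u in((.16,.6,.22),(.21,.6,.22),(.21,.59,.13)):pass
print("finger tip px",proj(c,s["eef_pos"]+.025*M[:,0]),"lead",proj(c,s["eef_pos"]+.025*M[:,0]-.011*M[:,2]))
```

```text
38.2333 [0.61088132 0.20979501 0.14489108] [-0.55116349  0.13315908  0.82449563] cam [0.64517044 0.21406648 0.31047554]
[[0.16   0.582  0.6045]
 [0.1675 0.5827 0.6052]
 [0.175  0.5832 0.5935]
 [0.1825 0.584  0.5942]
 [0.19   0.5847 0.5947]
 [0.1975 0.5855 0.5955]
 [0.205  0.5862 0.5962]
 [0.2125 0.5867 0.597 ]
 [0.22   0.5877 0.5977]
 [0.2275 0.5882 0.5982]
 [0.235  0.589  0.599 ]
 [0.2425 0.5897 0.5997]
 [0.25   0.5902 0.6002]
 [0.2575 0.5912 0.601 ]
 [0.265  0.5725 0.607 ]]
finger tip px [252.60929295 215.77054271] lead [252.59284525 201.12438831]
```

play_rows(targets=[{"delta_pos": [-0.0004,0,0],"delta_rot": [0,0,0],"claw": 0},{"delta_pos": [-0.0008,0,0],"delta_rot": [0,0,0],"claw": 0},{"delta_pos": [-0.0012,0,0],"delta_rot": [0,0,0],"claw": 0},{"delta_pos": [-0.0016,0,0],"delta_rot": [0,0,0],"claw": 0},{"delta_pos": [-0.002,0,0],"delta_rot": [0,0,0],"claw": 0},{"delta_pos": [-0.002,0,0],"delta_rot": [0,0,0],"claw": 0}])

```text
time: 38.78
eef_pos: [0.6088, 0.2098, 0.1449]
tcp_rot: [0.01, 0.889, -0.022, 0.457]
contact_force: [-0.2, -0.0, -0.5]
opening: -0.001
```

```bash
cat > m2.py <<'E'
from h import *
s=ctrl.get_state();c=ctrl.calibration("wrist");im=ctrl.read_camera("wrist").astype(np.float32).min(2)
print(s["time"],s["eef_pos"],s["contact_force"])
X=np.arange(.57,.615,.00025);P=[]
for y in np.arange(.175,.26,.0075):
    uv=np.array([proj(c,[x,y,.22]) for x in X],np.float32)
    p=cv2.remap(im,uv[:,:1].copy(),uv[:,1:].copy(),cv2.INTER_LINEAR).ravel()
    k=np.where(p>185)[0]
    if len(k)>10:P.append((y,X[k[0]],X[k[-1]]))
P=np.array(P);m=np.polyfit(P[:,0],P[:,1],1);print("ang",90-np.degrees(np.arctan(m[0])),"back x at .18,.25",np.polyval(m,[.18,.25]))
E
python3 m2.py
```

```text
38.7833 [0.60881146 0.20982015 0.14493661] [-0.18990547 -0.00250808 -0.53314454]
ang 84.7525908135994 back x at .18,.25 [0.58379575 0.59022465]
```

play_rows(targets=[{"delta_pos": [-0.0004,0,0],"delta_rot": [0,0,0],"claw": 0},{"delta_pos": [-0.0008,0,0],"delta_rot": [0,0,0],"claw": 0},{"delta_pos": [-0.0012,0,0],"delta_rot": [0,0,0],"claw": 0},{"delta_pos": [-0.0016,0,0],"delta_rot": [0,0,0],"claw": 0},{"delta_pos": [-0.002,0,0],"delta_rot": [0,0,0],"claw": 0},{"delta_pos": [-0.002,0,0],"delta_rot": [0,0,0],"claw": 0}])

```text
time: 39.33
eef_pos: [0.6068, 0.2098, 0.1449]
tcp_rot: [0.01, 0.889, -0.022, 0.457]
contact_force: [-0.1, -0.5, 0.0]
opening: -0.005
```

```bash
python3 m2.py
```

```text
39.3333 [0.60677903 0.20981837 0.14492527] [-0.1381293  -0.46384266  0.01508289]
ang 85.41546231606776 back x at .18,.25 [0.58396824 0.58958129]
```

Contact: the leaf has begun to move. I'll continue in small steps.

play_rows(targets=[{"delta_pos": [-0.0003,0,0],"delta_rot": [0,0,0],"claw": 0},{"delta_pos": [-0.0006,0,0],"delta_rot": [0,0,0],"claw": 0},{"delta_pos": [-0.0009,0,0],"delta_rot": [0,0,0],"claw": 0},{"delta_pos": [-0.0012,0,0],"delta_rot": [0,0,0],"claw": 0},{"delta_pos": [-0.0012,0,0],"delta_rot": [0,0,0],"claw": 0}])

```text
time: 39.8
eef_pos: [0.6056, 0.2098, 0.1449]
tcp_rot: [0.01, 0.889, -0.022, 0.457]
contact_force: [-0.3, -1.8, -0.1]
opening: 0.003
```

```bash
python3 m2.py
```

```text
39.8 [0.60556976 0.20982299 0.144947  ] [-0.27130425 -1.79032365 -0.12274225]
ang 85.83371506746171 back x at .18,.25 [0.58413024 0.58922931]
```

play_rows(targets=[{"delta_pos": [-0.0003,0,0],"delta_rot": [0,0,0],"claw": 0},{"delta_pos": [-0.0006,0,0],"delta_rot": [0,0,0],"claw": 0},{"delta_pos": [-0.0008,0,0],"delta_rot": [0,0,0],"claw": 0},{"delta_pos": [-0.0008,0,0],"delta_rot": [0,0,0],"claw": 0}])

```text
time: 40.18
eef_pos: [0.6048, 0.2098, 0.145]
tcp_rot: [0.01, 0.889, -0.022, 0.457]
contact_force: [0.0, -0.4, 0.5]
opening: -0.001
```

```bash
python3 m2.py
```

```text
40.1833 [0.60476468 0.20983653 0.14496298] [ 0.01326897 -0.38425038  0.49659609]
ang 85.82707254083071 back x at .18,.25 [0.58402185 0.58912908]
```

play_rows(targets=[{"delta_pos": [-0.0003,0,0],"delta_rot": [0,0,0],"claw": 0},{"delta_pos": [-0.0006,0,0],"delta_rot": [0,0,0],"claw": 0},{"delta_pos": [-0.0008,0,0],"delta_rot": [0,0,0],"claw": 0},{"delta_pos": [-0.0008,0,0],"delta_rot": [0,0,0],"claw": 0}])

```text
time: 40.57
eef_pos: [0.6039, 0.2098, 0.1449]
tcp_rot: [0.01, 0.889, -0.022, 0.457]
contact_force: [0.1, 0.2, 0.4]
opening: -0.0
```

play_rows(targets=[{"delta_pos": [-0.0003,0,0],"delta_rot": [0,0,0],"claw": 0},{"delta_pos": [-0.0006,0,0],"delta_rot": [0,0,0],"claw": 0},{"delta_pos": [-0.0006,0,0],"delta_rot": [0,0,0],"claw": 0}])

```text
time: 40.82
eef_pos: [0.6033, 0.2098, 0.145]
tcp_rot: [0.01, 0.889, -0.022, 0.457]
contact_force: [0.1, 0.1, 0.2]
opening: -0.002
```

```bash
python3 m2.py
```

```text
40.8167 [0.60328725 0.20983413 0.14496502] [0.10253347 0.12036462 0.18995772]
ang 85.96658892723023 back x at .18,.25 [0.58408974 0.58902564]
```

play_rows(targets=[{"delta_pos": [-0.0003,0,0],"delta_rot": [0,0,0],"claw": 0},{"delta_pos": [-0.0006,0,0],"delta_rot": [0,0,0],"claw": 0},{"delta_pos": [-0.0009,0,0],"delta_rot": [0,0,0],"claw": 0},{"delta_pos": [-0.0012,0,0],"delta_rot": [0,0,0],"claw": 0},{"delta_pos": [-0.0012,0,0],"delta_rot": [0,0,0],"claw": 0}])

```text
time: 41.28
eef_pos: [0.602, 0.2099, 0.145]
tcp_rot: [0.01, 0.889, -0.022, 0.457]
contact_force: [-0.4, 0.4, 0.7]
opening: -0.001
```

```bash
python3 m2.py
```

```text
41.2833 [0.60203145 0.20986108 0.14495447] [-0.43204891  0.35461509  0.72973764]
ang 86.36546568759702 back x at .18,.25 [0.58417657 0.58862296]
```

play_rows(targets=[{"delta_pos": [-0.0003,0,0],"delta_rot": [0,0,0],"claw": 0},{"delta_pos": [-0.0006,0,0],"delta_rot": [0,0,0],"claw": 0},{"delta_pos": [-0.0009,0,0],"delta_rot": [0,0,0],"claw": 0},{"delta_pos": [-0.0009,0,0],"delta_rot": [0,0,0],"claw": 0}])

```text
time: 41.67
eef_pos: [0.6011, 0.2099, 0.1449]
tcp_rot: [0.01, 0.889, -0.022, 0.457]
contact_force: [-0.1, 0.2, -0.2]
opening: -0.005
```

```bash
python3 m2.py
```

```text
41.6667 [0.60109416 0.20987334 0.14494602] [-0.09576424  0.20212216 -0.23171768]
ang 86.56503886423921 back x at .18,.25 [0.58417832 0.58837995]
```

play_rows(targets=[{"delta_pos": [-0.0003,0,0],"delta_rot": [0,0,0],"claw": 0},{"delta_pos": [-0.0006,0,0],"delta_rot": [0,0,0],"claw": 0},{"delta_pos": [-0.0009,0,0],"delta_rot": [0,0,0],"claw": 0},{"delta_pos": [-0.0012,0,0],"delta_rot": [0,0,0],"claw": 0},{"delta_pos": [-0.0012,0,0],"delta_rot": [0,0,0],"claw": 0}])

```text
time: 42.13
eef_pos: [0.5999, 0.2099, 0.145]
tcp_rot: [0.01, 0.889, -0.022, 0.457]
contact_force: [-0.8, 0.3, 0.3]
opening: 0.004
```

```bash
python3 m2.py
```

```text
42.1333 [0.59987047 0.20985575 0.14495984] [-0.7622598   0.28198169  0.28143685]
ang 86.85123813183641 back x at .18,.25 [0.58429749 0.58814831]
```

play_rows(targets=[{"delta_pos": [-0.0003,0,0],"delta_rot": [0,0,0],"claw": 0},{"delta_pos": [-0.0006,0,0],"delta_rot": [0,0,0],"claw": 0},{"delta_pos": [-0.0006,0,0],"delta_rot": [0,0,0],"claw": 0}])

```text
time: 42.43
eef_pos: [0.5993, 0.2098, 0.1449]
tcp_rot: [0.01, 0.889, -0.022, 0.457]
contact_force: [-0.0, 0.5, -0.2]
opening: -0.001
```

```bash
python3 m2.py
```

```text
42.4333 [0.59925029 0.209839   0.14493323] [-0.04687439  0.4709139  -0.16537305]
ang 87.13093363580155 back x at .18,.25 [0.58439161 0.58789977]
```

play_rows(targets=[{"delta_pos": [-0.0003,0,0],"delta_rot": [0,0,0],"claw": 0},{"delta_pos": [-0.0005,0,0],"delta_rot": [0,0,0],"claw": 0},{"delta_pos": [-0.0005,0,0],"delta_rot": [0,0,0],"claw": 0}])

```text
time: 42.73
eef_pos: [0.5987, 0.2099, 0.145]
tcp_rot: [0.01, 0.889, -0.022, 0.457]
contact_force: [-0.5, 1.1, 0.4]
opening: 0.0
```

```bash
python3 m2.py
```

```text
42.7333 [0.59873568 0.20986119 0.14495762] [-0.52097991  1.12970788  0.40395934]
ang 87.21753442032201 back x at .18,.25 [0.5844257 0.5878278]
```

play_rows(targets=[{"delta_pos": [-0.0003,0,0],"delta_rot": [0,0,0],"claw": 0},{"delta_pos": [-0.0005,0,0],"delta_rot": [0,0,0],"claw": 0},{"delta_pos": [-0.0005,0,0],"delta_rot": [0,0,0],"claw": 0}])

```text
time: 43.03
eef_pos: [0.5982, 0.2099, 0.145]
tcp_rot: [0.01, 0.889, -0.022, 0.457]
contact_force: [-0.6, 0.2, -0.2]
opening: 0.003
```

```bash
python3 m2.py
```

```text
43.0333 [0.59820904 0.20986623 0.1449592 ] [-0.63383098  0.16682453 -0.17580632]
ang 87.30414793000247 back x at .18,.25 [0.58437646 0.58767249]
```

play_rows(targets=[{"delta_pos": [-0.0003,0,0],"delta_rot": [0,0,0],"claw": 0},{"delta_pos": [-0.0006,0,0],"delta_rot": [0,0,0],"claw": 0},{"delta_pos": [-0.0006,0,0],"delta_rot": [0,0,0],"claw": 0}])

```text
time: 43.33
eef_pos: [0.5976, 0.2099, 0.145]
tcp_rot: [0.01, 0.889, -0.022, 0.457]
contact_force: [-0.4, 0.5, 0.2]
opening: 0.002
```

```bash
python3 m2.py
```

```text
43.3333 [0.59759127 0.20986387 0.14495929] [-0.36360016  0.50870121  0.16447235]
ang 87.39743779750044 back x at .18,.25 [0.58439394 0.58757576]
```

play_rows(targets=[{"delta_pos": [-0.0003,0,0],"delta_rot": [0,0,0],"claw": 0},{"delta_pos": [-0.0005,0,0],"delta_rot": [0,0,0],"claw": 0},{"delta_pos": [-0.0005,0,0],"delta_rot": [0,0,0],"claw": 0}])

```text
time: 43.63
eef_pos: [0.5971, 0.2099, 0.145]
tcp_rot: [0.01, 0.889, -0.022, 0.457]
contact_force: [0.6, 0.7, 0.3]
opening: 0.001
```

```bash
python3 m2.py
```

```text
43.6333 [0.5970746  0.20986107 0.14498462] [0.55780955 0.6624874  0.28550404]
ang 87.65072135252004 back x at .18,.25 [0.58447115 0.58734295]
```

play_rows(targets=[{"delta_pos": [-0.0003,0,0],"delta_rot": [0,0,0],"claw": 0},{"delta_pos": [-0.0006,0,0],"delta_rot": [0,0,0],"claw": 0},{"delta_pos": [-0.0006,0,0],"delta_rot": [0,0,0],"claw": 0}])

```text
time: 43.93
eef_pos: [0.5964, 0.2099, 0.145]
tcp_rot: [0.01, 0.889, -0.022, 0.457]
contact_force: [0.8, -0.3, 0.2]
opening: 0.005
```

play_rows(targets=[{"delta_pos": [-0.0003,0,0],"delta_rot": [0,0,0],"claw": 0},{"delta_pos": [-0.0006,0,0],"delta_rot": [0,0,0],"claw": 0},{"delta_pos": [-0.0006,0,0],"delta_rot": [0,0,0],"claw": 0}])

```text
time: 44.18
eef_pos: [0.5958, 0.2099, 0.145]
tcp_rot: [0.01, 0.889, -0.022, 0.457]
contact_force: [-0.4, 1.0, 0.5]
opening: 0.001
```

```bash
python3 m2.py
```

```text
44.1833 [0.59584504 0.20991407 0.14501683] [-0.43417338  1.02071286  0.46778471]
ang 87.93077285544359 back x at .18,.25 [0.58381527 0.58634441]
```

play_rows(targets=[{"delta_pos": [-0.0003,0,0],"delta_rot": [0,0,0],"claw": 0},{"delta_pos": [-0.0006,0,0],"delta_rot": [0,0,0],"claw": 0},{"delta_pos": [-0.0006,0,0],"delta_rot": [0,0,0],"claw": 0}])

```text
time: 44.48
eef_pos: [0.5955, 0.21, 0.1451]
tcp_rot: [0.01, 0.889, -0.021, 0.458]
contact_force: [1.0, -0.3, -0.7]
opening: -0.0
```

```bash
python3 m2.py
```

```text
44.4833 [0.59551907 0.20995188 0.14505026] [ 0.99104089 -0.29862368 -0.73954949]
ang 88.03081592181196 back x at .18,.25 [0.58360781 0.58601457]
```

play_rows(targets=[{"delta_pos": [-0.0003,0,0],"delta_rot": [0,0,0],"claw": 0},{"delta_pos": [-0.0006,0,0],"delta_rot": [0,0,0],"claw": 0},{"delta_pos": [-0.0006,0,0],"delta_rot": [0,0,0],"claw": 0}])

```text
time: 44.78
eef_pos: [0.5954, 0.21, 0.145]
tcp_rot: [0.01, 0.888, -0.021, 0.459]
contact_force: [3.4, 0.8, 0.0]
opening: -0.006
```

```bash
python3 m2.py
```

```text
44.7833 [0.59541441 0.20997109 0.14501804] [3.35273458 0.78453767 0.02665887]
ang 88.01080632800794 back x at .18,.25 [0.58361597 0.5860472 ]
```

Firm contact with the pads (3.4 N, and the position no longer changes). I'll release very slowly.

play_rows(targets=[{"delta_pos": [-0.0005,0,0],"delta_rot": [0,0,0],"claw": 0},{"delta_pos": [-0.0004,0,0],"delta_rot": [0,0,0],"claw": 0},{"delta_pos": [-0.0003,0,0],"delta_rot": [0,0,0],"claw": 0},{"delta_pos": [-0.0002,0,0],"delta_rot": [0,0,0],"claw": 0},{"delta_pos": [-0.0001,0,0],"delta_rot": [0,0,0],"claw": 0},{"delta_pos": [0,0,0],"delta_rot": [0,0,0],"claw": 0},{"delta_pos": [0.0001,0,0],"delta_rot": [0,0,0],"claw": 0},{"delta_pos": [0.0002,0,0],"delta_rot": [0,0,0],"claw": 0},{"delta_pos": [0.0003,0,0],"delta_rot": [0,0,0],"claw": 0},{"delta_pos": [0.0004,0,0],"delta_rot": [0,0,0],"claw": 0},{"delta_pos": [0.0005,0,0],"delta_rot": [0,0,0],"claw": 0},{"delta_pos": [0.0006,0,0],"delta_rot": [0,0,0],"claw": 0}])

```text
time: 45.83
eef_pos: [0.5955, 0.21, 0.145]
tcp_rot: [0.01, 0.889, -0.021, 0.458]
contact_force: [0.9, -0.3, -0.3]
opening: -0.001
```

```bash
python3 m2.py
```

```text
45.8333 [0.59553658 0.20995803 0.14501825] [ 0.8504632  -0.34021863 -0.29891251]
ang 88.0908475670038 back x at .18,.25 [0.58370833 0.58604167]
```

play_rows(targets=[{"delta_pos": [0.0003,0,0],"delta_rot": [0,0,0],"claw": 0},{"delta_pos": [0.0005,0,0],"delta_rot": [0,0,0],"claw": 0},{"delta_pos": [0.0007,0,0],"delta_rot": [0,0,0],"claw": 0},{"delta_pos": [0.0009,0,0],"delta_rot": [0,0,0],"claw": 0},{"delta_pos": [0.0011,0,0],"delta_rot": [0,0,0],"claw": 0},{"delta_pos": [0.0013,0,0],"delta_rot": [0,0,0],"claw": 0},{"delta_pos": [0.0015,0,0],"delta_rot": [0,0,0],"claw": 0},{"delta_pos": [0.0018,0,0],"delta_rot": [0,0,0],"claw": 0},{"delta_pos": [0.002,0,0],"delta_rot": [0,0,0],"claw": 0}])

```text
time: 46.63
eef_pos: [0.5976, 0.2099, 0.145]
tcp_rot: [0.01, 0.889, -0.021, 0.458]
contact_force: [0.0, -1.0, -0.5]
opening: 0.004
```

```bash
python3 m2.py
```

```text
46.6333 [0.59756175 0.20993325 0.14502562] [ 0.02868677 -0.95044084 -0.49765892]
ang 87.47074669241817 back x at .18,.25 [0.58412791 0.58721999]
```

```bash
python3 m2.py; python3 m2.py; python3 m2.py; python3 m2.py;python3 m2.py|tail -1
```

```text
46.6833 [0.59760393 0.20994121 0.14502284] [0.08782084 0.31917841 0.31633861]
ang 87.39743779750046 back x at .18,.25 [0.58410227 0.58728409]
46.7333 [0.59757625 0.20994703 0.14501108] [0.24198854 0.09375772 0.06073385]
ang 87.39743779750046 back x at .18,.25 [0.58410227 0.58728409]
46.7833 [0.59758157 0.20994366 0.14504344] [ 0.15630504  1.41505818 -0.31877464]
ang 87.47074669241817 back x at .18,.25 [0.58412791 0.58721999]
46.8333 [0.59756504 0.20994064 0.14501394] [ 0.78364723  0.59590993 -0.30472218]
ang 87.47741155194534 back x at .18,.25 [0.58415297 0.58723689]
ang 87.47741155194534 back x at .18,.25 [0.58415297 0.58723689]
```

play_rows(targets=[{"delta_pos": [0.001,0,0],"delta_rot": [0,0,0],"claw": 0},{"delta_pos": [0.003,0,0],"delta_rot": [0,0,0],"claw": 0},{"delta_pos": [0.006,0,0],"delta_rot": [0,0,0],"claw": 0},{"delta_pos": [0.01,0,0],"delta_rot": [0,0,0],"claw": 0},{"delta_pos": [0.01,0,0],"delta_rot": [0,0,0],"claw": 0}])

```text
time: 47.35
eef_pos: [0.6083, 0.2098, 0.145]
tcp_rot: [0.01, 0.889, -0.022, 0.458]
contact_force: [0.3, 0.8, 0.8]
opening: -0.001
```

```bash
python3 m2.py; python3 m2.py
```

```text
47.35 [0.60831013 0.2098137  0.14495536] [0.27899965 0.79464181 0.75675304]
ang 85.06397588991656 back x at .18,.25 [0.58368182 0.58972727]
47.4 [0.60802019 0.20985599 0.14495984] [ 0.19091511  0.23717547 -0.66632952]
ang 85.14352606539822 back x at .18,.25 [0.58373252 0.58968007]
```

These readings drift with the camera position alone. The real movement between pressed and free is only about 1.2 mm (0.6°), and it repeats for both the top push and the mid-height push, so this is the leaf's natural rest at the pads. I'll withdraw and hand in.

play_rows(targets=[{"delta_pos": [0.03,0,0],"delta_rot": [0,0,0],"claw": 0},{"delta_pos": [0.06,0,0],"delta_rot": [0,0,0],"claw": 0},{"delta_pos": [0.08,0,0.03],"delta_rot": [0,0,0],"claw": 0},{"delta_pos": [0.08,0,0.07],"delta_rot": [0,-0.04,0],"claw": 0},{"delta_pos": [0.08,0,0.11],"delta_rot": [0,-0.08,0],"claw": 0},{"delta_pos": [0.08,0.01,0.15],"delta_rot": [0,-0.12,0],"claw": 0},{"delta_pos": [0.08,0.02,0.19],"delta_rot": [0,-0.16,0],"claw": 0},{"delta_pos": [0.08,0.03,0.23],"delta_rot": [0,-0.19,0],"claw": 0},{"delta_pos": [0.08,0.03,0.25],"delta_rot": [0,-0.19,0],"claw": 0},{"delta_pos": [0.08,0.03,0.25],"delta_rot": [0,-0.19,0],"claw": 0},{"delta_pos": [0.08,0.03,0.25],"delta_rot": [0,-0.19,0],"claw": 0}])

```text
time: 48.37
eef_pos: [0.6877, 0.2402, 0.3981]
tcp_rot: [0.016, 0.713, -0.017, 0.701]
contact_force: [-0.6, -0.5, -0.6]
opening: 0.0
```

Run:
```python
from meas import *
s=ctrl.get_state();print(s["time"],s["eef_pos"],s["contact_force"])
c=ctrl.calibration("wrist");im=ctrl.read_camera("wrist")
x=cv2.resize(im[30:180,150:350],(800,600),interpolation=cv2.INTER_CUBIC);g=x[200:320].astype(int)
P=[]
for u in range(100,420,20):
    k=np.where(g[:,u].min(1)>190)[0];k=k[k>15]
    if len(k):P.append(onz(c,150+u/4,30+(200+k[0])/4,.22)[:2])
P=np.array(P);m=np.polyfit(P[:,1],P[:,0],1);print("back ang",90-np.degrees(np.arctan(m[0])),"x at y=.25",np.polyval(m,.25))
a=cv2.imread("pics/scene0.png").astype(int);b=ctrl.read_camera("scene").astype(int)
k=.64 # bystanders: mean change in small windows
for n,(u,v) in dict(hammer=(180,445),head=(255,470),pot=(235,575),jar=(318,570),tag=(440,413),bottle=(580,190)).items():
    w=(slice(int(v*k)-10,int(v*k)+10),slice(int(u*k)-10,int(u*k)+10));print(n,abs(a[w]-b[w]).mean().round(1))
print(ctrl.sign_off())
```

```text
48.3667 [0.68770547 0.24024502 0.39807856] [-0.60831914 -0.48897427 -0.58505493]
back ang 85.89345772597338 x at y=.25 0.5875277523300162
hammer 5.5
head 5.8
pot 2.9
jar 6.3
tag 19.4
bottle 4.7
the job is handed in; nothing more can be done
None
```

The white door is hung on both pins and swung shut, though my last checks put it about 1–2 mm short of full contact with the stop pads. I handed the job in at 48 s of the 72 s.

**Hanging:** I lifted the door out of its stand. Lining it up with the wrist camera put the pins about 6 mm to one side of nominal. Both knuckles went over the pins with no contact force, and the weight came off at the seated height. Then I let go.

**Shutting:** I pushed the door shut four times from the upper part of its front face, then once more at mid-height. Wrist readings stayed at or below about 6 N.
- **While pressed:** it stood parallel to the cupboard front, 87.3° against 87.3°.
- **After release:** it settled about 0.6° (1.2 mm at the pads) back from there, the same after the last three releases I checked. I took that to be play in the knuckles, but I did not confirm it.
- **Final view from above:** this disagreed, giving 85.9° and a gap of about 2 mm at the pads. Angles from that camera shifted with where it stood, so I trusted the other figure more.

**Bystanders:** the scene picture shows little change at the hammer, pot, jar and bottle. The tag holder's patch changed more. Nothing touched it, and I put that down to the arm's shadow, but I had no pictures left to check it. The watering rose was not checked.

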